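Pack the sunglasses case under the cantilever tray of the hall box

TASK

Lift the top tray of the birch box by its handle, up and back as far as its arms go, and lay the black sunglasses case flat on the floor of the compartment underneath, lengthwise. Then lower the tray gently, without letting it slam, until it sits fully home on the box again, and let go. Leave the dish, the torch and the keys where they are.

Things in the scene. Friction and masses are not known exactly. Their poses are not given: they have to be found in the camera images.
- box: Fixed open birch box, 180 (x) x 155 (y) x 48 mm high, walls 5 mm: compartment 170 x 145 mm, undivided, floor 6 mm and rim 48 mm above the work surface. With the tray's two parallel 85 mm steel arms on each outer side it is 176 mm wide. Origin: centre of its underside; -x is its front, towards the robot; z up.
- tray_front (a point): Middle of the lower front edge of the birch tray (180 x 155 mm, floor 4 mm, sides 30 mm high) on the box; tray level always. Fully raised it is 63 mm further back (box +x) and 130 mm above the work surface, over all but the front 58 mm of the compartment: an upright gripper cannot lay the case, one leaning back 25 to 40 degrees, holding it level near its front end, gets in from the front.
- tray_handle (a point): Centre of the tray's dark wooden handle bar along the box's y: 10 mm thick (x), 14 mm high, 76 mm free between its posts, at the tray's centre. Tray home: over the box's centre, 100 mm above the work surface, 48 mm above the tray's floor. Axes as the box's. At arm angle a it has moved 85*(1 - cos a) mm along the box's +x and 85*sin a mm up.
- arms (a joint): Angle of the tray's arms (rad): 0 with the tray home on the box, grows as it rises, 1.31 at the upper stop; firm stops at both ends. Stiff pivots: the tray stays wherever it is left; about 9 to 12 N at the handle raises it from home, 2 to 5 N pushes it down the last part.
- case_center (a point): Centre of a closed black hard sunglasses case with rounded edges, 150 (x, its length) x 46 (y) x 34 mm (z), about 0.12 kg, lying flat on the work surface; both ends are alike. The point lies half-way along and 17 mm above its underside.
- dish: Loose white ceramic dish, 100 mm across, 30 mm high; a bystander. Origin: centre of its underside.
- torch: Loose small aluminium torch standing on its head, 34 mm across at the foot, 108 mm high; a bystander. Origin: centre of its foot.
- keys: Loose steel ring with two keys lying flat, about 55 x 95 mm, 7 mm high; a bystander. Origin: on the work surface, between ring and keys.
Not all that is in view belongs to the job. Leave any green look-alike of the part that bears case_center alone.

How it is judged:
By the outcome, as a careful person would: the job done as asked, in the order asked, and still so for the second after the job is handed in, with the robot touching nothing.
It also fails if it takes over 70 s, if anything falls off the work surface, if the arm or the gripper's body presses on something with over 40 N, if the wrist force passes 120 N, or if a joint passes its speed limit or range.

ROBOT

A 7-joint arm with a two-finger parallel gripper is mounted at the origin on the work surface. World frame = base frame: x ahead of the robot, y to its left, z up, the work surface at z = 0. Lengths are in m, angles in rad, forces in N, time in s.
With the tool pointing down it reaches from about 0.4 to 0.875 m from the base axis. Payload 19.3 kg.
Tool frame: the origin (TCP) lies midway between the tips of the shut fingers; the grasp point (between the pads) lies bot.grip_point_offset behind it (bot.grip_point_offset is the distance from the TCP to the grasp point, in m); z points along the fingers, y is the direction in which the jaws open and shut (so a half turn about z gives the same grasp; the last joint's range is limited). The gripper opens to 85 mm and grips with 20 to 120 N. Pads are 22 mm wide; open, the fingers measure 114 mm over their backs; the gripper's body (76 mm by 85 mm) begins 54 mm behind the grasp point. The pads swing forward as they close: fully open they stand 13 mm farther back than shut.
Start: joints at [1.095, 0.521, -0.036, 1.599, 0.021, 1.021, -0.113], TCP at [0.247, -0.574, 0.231] pointing down, gripper open.
Joint ranges: [-2.91, 2.91], [-0.3, 2.13], [-1.5, 1.42], [0.17, 2.43], [-1.26, 4.41], [0.16, 1.93], [-2.52, 2.52]. Speed limits (rad/s): [1.89, 1.89, 2.39, 2.39, 3.01, 3.01, 3.01].

INTERFACE

Orientations are given as [roll, pitch, yaw] about the fixed x, y, z axes, in that order (R = Rz(yaw) Ry(pitch) Rx(roll)).
In Python, from workcell import bot gives the robot as it stands.
- The arm moves only by the tool servo_tool, never from a script. Its argument "rows" is a list that holds one entry, the list of rows, each a list of 6 numbers: the shift along the tool's x, y, z in cm, then the turn, a rotation vector about the tool's x, y, z in degrees. A call has 1 to 5 rows; each row shifts and turns the commanded pose from where the row before left it, along the tool's axes as they then stand; what a row does not reach is not made up. A row lasts 1/8 s, in which the tool goes at most 62.5 mm and 10.7 degrees, less where a joint would pass 70% of its speed; a pose out of reach is approached as far as the arm can. A call is refused whole if a number of a shift passes 6.25 or a number of a turn 10.7, either way. A call with a gripper value outside its range is refused whole. "grip" is the opening, from -1 (shut) to 1 (fully open), so that 0 is half open, set as the call begins (left out, the last holds). The fingers move at their own pace and stop on an object; "squeeze" is the grip in N (left out, the last holds). Time passes only in rows, so rows that do not move let the fingers close. It gives the time, the measured TCP pose, the force and the opening at its end, in the units of the state.
- bot.observe(): the state, without advancing time (a new reading comes with each control period).
- bot.grab_frame(name): name is "side" or "top"; returns a dict with "image" (400x640x3 uint8, red, green, blue), "K" (3x3 intrinsics, pixels), "dist" ([k1, k2, p1, p2, k3] as OpenCV has them; the pictures are not rectified), "R" (3x3) and "t" (3): a world point X has camera coordinates R X + t. Camera axes: x right, y down, z forward; pixel columns grow to the right and rows downward; lengths in m; the calibration is good to about 2 mm. A picture is of the moment at which its call begins. There is no depth.
- bot.job_done(): hands the job in, once; it reports no verdict.
The state is a dict: "clock": time; "qpos": joint angles; "qd": joint speeds; "joint_efforts": joint torques, N m; "position": TCP position; "tool_rot": TCP orientation; "force": force on the tool from outside, world axes, zero at the start; "moment": the same for the moment, N m; "grip_width": finger opening in m.
Only numpy, scipy, OpenCV 4.12 (cv2) and the standard library are available. Lean on these libraries where they do the work, as an engineer would, in place of code of your own. Each camera call takes 0.05 s, during which the arm holds its last target.

## Working session

There is one attempt and no reset: what is moved stays moved. The work goes in short steps, Python scripts to look and compute and a tool call to move; the robot and the scene stay as the last step left them, time stands still between calls to the robot, and variables do not carry over. Pictures are saved under pics/ and viewed, and the job is handed in when it is done.

Besides the shell and the picture viewer there is one more tool, called by a JSON object that holds its "name" and its "arguments", one argument or row to a line. servo_tool: Moves the arm, as the interface text tells. Its arguments: {"type":"object","properties":{"rows":{"type":"array"},"grip":{"type":"number"},"squeeze":{"type":"number"}},"required":["rows"]}

```bash
ls; mkdir -p pics; python3 - <<'E'
from workcell import bot
import cv2,pickle
s=bot.observe(); print(s); print(bot.grip_point_offset)
for n in("side","top"):
    f=bot.grab_frame(n); cv2.imwrite(f"pics/{n}0.png",f["image"][:,:,::-1]); pickle.dump(f,open(f"{n}0.pkl","wb"))
    print(n,f["K"],f["dist"],f["R"],f["t"])
E
```

```text
pics
{'clock': 0.0, 'qpos': array([ 1.0947912 ,  0.52202053, -0.03633442,  1.60000071,  0.02121123,
        1.02110562, -0.11283086]), 'qd': array([ 5.52459408e-04,  4.04819034e-05, -5.41495351e-04,  1.40666086e-03,
        1.71029124e-03, -3.61174901e-04,  1.35989735e-03]), 'joint_efforts': array([-1.42959470e-03, -9.27121139e+01,  1.97915956e+00, -3.69925654e+01,
        1.78876030e-02,  8.33660684e-03,  6.34921867e-05]), 'position': array([ 0.24655699, -0.57394338,  0.23072421]), 'tool_rot': array([-3.14044723e+00,  8.84068331e-05,  4.05776169e-01]), 'force': array([-0.47688365,  0.16858528, -0.74919082]), 'moment': array([ 0.00526963, -0.0534895 ,  0.00815844]), 'grip_width': 0.08545907386446398}
0.0187
side [[497.57605032   0.         318.08103009]
 [  0.         497.57605032 200.40052674]
 [  0.           0.           1.        ]] [-0.10466152  0.          0.          0.          0.        ] [[-0.9675729  -0.25245069 -0.00844616]
 [-0.19031194  0.75058302 -0.63277681]
 [ 0.16608448 -0.61065029 -0.77428817]] [0.50428507 0.22763548 1.27159812]
top [[493.16405253   0.         320.20835837]
 [  0.         493.16405253 204.34242368]
 [  0.           0.           1.        ]] [-0.04309628  0.          0.          0.          0.        ] [[ 0.0097642  -0.99991513 -0.00862462]
 [-0.99535418 -0.00889276 -0.0958696 ]
 [ 0.09578476  0.00952064 -0.99535654]] [-0.06598883  0.56921253  1.21987724]
```

View pics/side0.png

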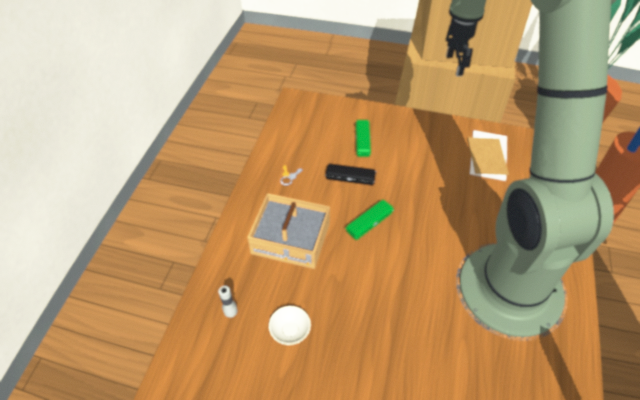

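View pics/top0.png

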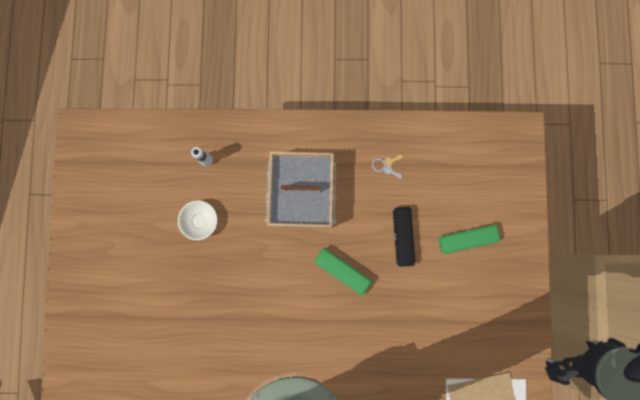

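The top view shows the box and tray at about (301,190), with the handle bar at (301,187). There are three case-like parts: black at (404,237), green at (343,271) and green at (470,239). Only the black one is meant, since the green ones are look-alikes. Next I'll measure and take an enlarged crop.

```bash
cat > h.py <<'E'
import numpy as np,cv2,pickle
from scipy.spatial.transform import Rotation as Ro
def ray(f,uv):
    uv=np.asarray(uv,float).reshape(-1,1,2)
    n=cv2.undistortPoints(uv,f["K"],f["dist"]).reshape(-1,2)
    d=np.c_[n,np.ones(len(n))]@f["R"]; c=-f["R"].T@f["t"]
    return c,d
def onz(f,uv,z):
    c,d=ray(f,uv); return c+d*((z-c[2])/d[:,2])[:,None]
def proj(f,X):
    r,_=cv2.Rodrigues(f["R"]); return cv2.projectPoints(np.asarray(X,float).reshape(-1,3),r,f["t"],f["K"],f["dist"])[0].reshape(-1,2)
def tri(fs,uvs):
    A=np.zeros((3,3));b=np.zeros(3)
    for f,uv in zip(fs,uvs):
        c,d=ray(f,uv);d=d[0]/np.linalg.norm(d[0]);P=np.eye(3)-np.outer(d,d);A+=P;b+=P@c
    return np.linalg.solve(A,b)
E
python3 - <<'E'
from h import *
for n,roi in(("top",(380,195,430,280)),("side",(315,155,390,195))):
    f=pickle.load(open(n+"0.pkl","rb"));im=f["image"]
    x0,y0,x1,y1=roi;g=im[y0:y1,x0:x1].max(2)
    m=((g<60)*255).astype(np.uint8)
    cs,_=cv2.findContours(m,cv2.RETR_EXTERNAL,cv2.CHAIN_APPROX_NONE);c=max(cs,key=cv2.contourArea)
    h=c.reshape(-1,2)+[x0,y0]
    for z in(0.0,0.017,.034):
        P=onz(f,h,z)[:,:2]; r=cv2.minAreaRect((P*1000).astype(np.float32)); print(n,'case z',z,r)
    cv2.imwrite(f"pics/case_{n}.png",cv2.resize(im[y0-20:y1+20,x0-20:x1+20,::-1],None,fx=5,fy=5,interpolation=cv2.INTER_CUBIC)[:600,:800])
f=pickle.load(open("top0.pkl","rb"));im=f["image"]
cv2.imwrite("pics/box_top.png",cv2.resize(im[140:240,250:350,::-1],None,fx=6,fy=6,interpolation=cv2.INTER_CUBIC))
f=pickle.load(open("side0.pkl","rb"));im=f["image"]
cv2.imwrite("pics/box_side.png",cv2.resize(im[185:275,240:340,::-1],None,fx=6,fy=6,interpolation=cv2.INTER_CUBIC))
E
```

```text
top case z 0.0 ((493.2822265625, -276.1998596191406), (148.20445251464844, 44.45073699951172), 4.001716613769531)
top case z 0.017 ((492.7069091796875, -273.4697570800781), (146.21783447265625, 43.85489273071289), 4.001714706420898)
top case z 0.034 ((492.1316223144531, -270.7397155761719), (144.23118591308594, 43.25906753540039), 4.001713275909424)
side case z 0.0 ((495.5415954589844, -286.9538879394531), (144.22869873046875, 56.953819274902344), 4.213343143463135)
side case z 0.017 ((492.9083557128906, -271.64923095703125), (142.0644073486328, 56.099205017089844), 4.2133564949035645)
side case z 0.034 ((490.27508544921875, -256.3446350097656), (139.90013122558594, 55.24452590942383), 4.213351249694824)
```

View pics/case_top.png

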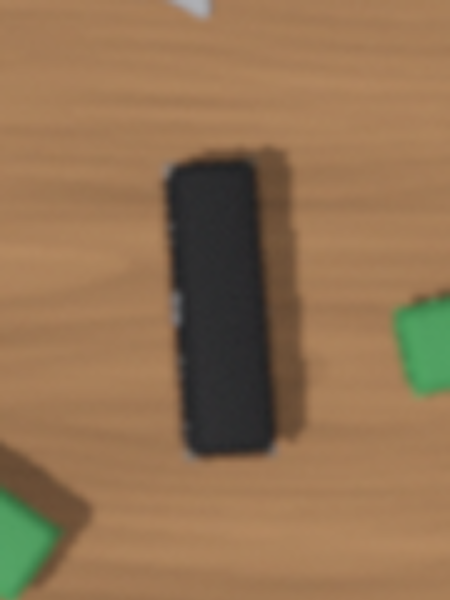

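View pics/box_top.png

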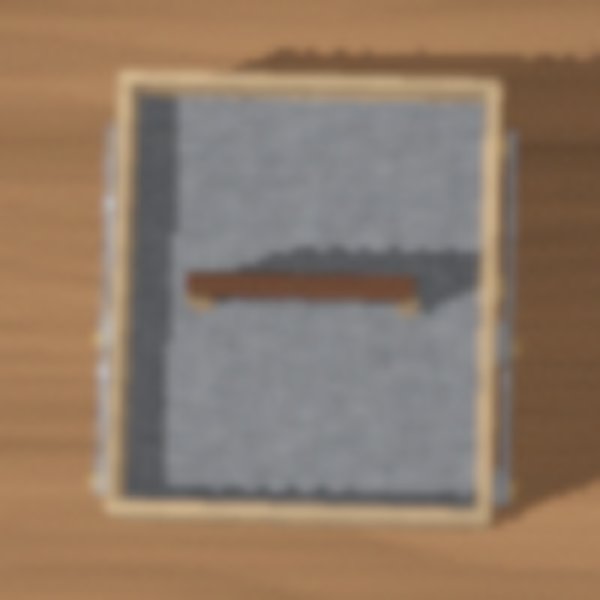

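View pics/box_side.png

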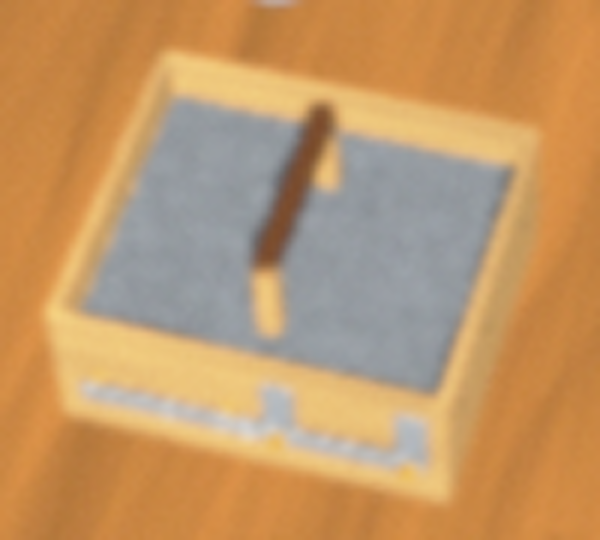

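The crops confirm the black case, lying along world x and turned about +4°, and the tray is home on the box. Now the box pose and handle from these edges.

```bash
python3 - <<'E'
from h import *
f=pickle.load(open("top0.pkl","rb"));s=pickle.load(open("side0.pkl","rb"))
print("cams",-f["R"].T@f["t"],-s["R"].T@s["t"])
u=lambda p,o,k=6:(np.array(p,float)+.5)/k-.5+o
top=u([(120,72),(500,80),(492,524),(106,510)],[250,140])  # rim outer corners back-left, back-right, front-right, front-left
P=onz(f,top,.078);print(P[:,:2].round(4)*1000, P.mean(0))
e=lambda a,b:np.degrees(np.arctan2(*(P[a]-P[b])[[1,0]]))
print("x-edges",e(0,3),e(1,2),"y-edge",e(0,1)-90,e(3,2)-90)
sd=u([(168,52),(540,130),(450,402),(48,315)],[240,185])
Q=onz(s,sd,.078);print(Q[:,:2].round(4)*1000,Q.mean(0))
hb=u([(188,285),(416,288)],[250,140]);H=onz(f,hb,.107);print("handle top",H,H.mean(0))
hs=u([(322,106),(265,258)],[240,185]);H2=onz(s,hs,.104);print("handle side",H2,H2.mean(0))
# bystanders for clearance
for n,p in(("torchfoot",(205,160)),("dish",(198,220)),("keys",(387,166)),("g1",(343,271)),("g2",(470,239))): print(n,onz(f,[p],.0))
E
```

```text
cams [ 0.45036675 -0.07253537  1.26821384] [0.3200616  0.73294955 1.13288511]
[[693.9  64.4]
 [691.7 -91. ]
 [510.4 -89.1]
 [514.6  66.5]] [ 0.60265412 -0.01233831  0.078     ]
x-edges -0.6659019196754091 -0.6025397960838785 y-edge -0.7862804783624853 -1.534468083747754
[[688.7 -89.3]
 [510.9 -86.8]
 [512.7  64.9]
 [692.5  64.8]] [ 0.60122319 -0.01162506  0.078     ]
handle top [[ 0.60247406  0.03233198  0.107     ]
 [ 0.60204549 -0.0579722   0.107     ]] [ 0.60225978 -0.01282011  0.107     ]
handle side [[ 0.60329006 -0.05607006  0.104     ]
 [ 0.60327183  0.0300814   0.104     ]] [ 0.60328094 -0.01299433  0.104     ]
torchfoot [[0.68636368 0.24242642 0.        ]]
dish [[0.52887215 0.25549964 0.        ]]
keys [[ 0.67421535 -0.23326809  0.        ]]
g1 [[ 0.40206675 -0.12022812  0.        ]]
g2 [[ 0.48636115 -0.44628401  0.        ]]
```

```bash
cat > plan.py <<'E'
import sys
from h import *
from workcell import bot
# usage: plan.py x y z roll pitch yaw(deg) n [dt dr]  : rows in tool axes (cm, deg), straight world line
def plan(T,n,rs=(0.05,0.5)):
    s=bot.observe(); p=np.array(s["position"]); R=Ro.from_euler("xyz",s["tool_rot"])
    pt=np.array(T[:3]); Rt=Ro.from_euler("xyz",T[3:],degrees=True)
    w=(R.inv()*Rt).as_rotvec(); p0=p.copy(); R0=R
    print("now",p.round(4),np.degrees(s["tool_rot"]).round(2),"q",s["qpos"].round(2),"F",s["force"].round(1),"w",round(s["grip_width"],4),"t",s["clock"])
    for i in range(1,n+1):
        pg=p0+(pt-p0)*i/n; Rg=R0*Ro.from_rotvec(w*i/n)
        d=R.inv().apply(pg-p)*100; r=np.degrees((R.inv()*Rg).as_rotvec())
        d=np.round(d/rs[0])*rs[0]; r=np.round(r/rs[1])*rs[1]
        print("[%g,%g,%g,%g,%g,%g]"%(*d.round(3),*r.round(2)))
        p=p+R.apply(d/100); R=R*Ro.from_rotvec(np.radians(r))
    print("end",p.round(4),R.as_euler("xyz",degrees=True).round(2))
if __name__=="__main__":
    a=[float(v) for v in sys.argv[1:]]
    plan(a[:6],int(a[6]))
E
python3 plan.py 0.6025 -0.0125 0.20 180 0 89.2 15
```

```text
now [ 0.2466 -0.574   0.2308] [-179.94    0.     23.25] q [ 1.09  0.52 -0.04  1.6   0.02  1.02 -0.11] F [-0.5  0.7 -0.5] w 0.0854 t 0.1
[3.65,-2.5,0.2,-0,-0,-4.5]
[3.85,-2.2,0.2,-0,-0,-4.5]
[4,-1.9,0.2,-0,-0,-4]
[4.15,-1.6,0.25,-0,-0,-4.5]
[4.25,-1.3,0.2,-0,-0,-4.5]
[4.3,-0.95,0.2,-0,-0,-4.5]
[4.4,-0.6,0.2,-0,-0,-4.5]
[4.4,-0.3,0.2,-0,-0,-4]
[4.45,0.05,0.2,-0,-0,-4.5]
[4.4,0.4,0.25,-0,-0,-4.5]
[4.4,0.75,0.2,-0,-0,-4.5]
[4.3,1.1,0.2,-0,-0,-4.5]
[4.2,1.4,0.2,-0,-0,-4]
[4.05,1.7,0.2,-0,-0,-4.5]
[3.95,2.05,0.2,-0,-0,-4.5]
end [ 0.6027 -0.0127  0.2001] [-1.7997e+02 -5.0000e-02  8.9250e+01]
```

{"name": "servo_tool", "arguments": {
  "rows": [
    [[3.6,-2.5,0.2,0,0,-4.5],[3.8,-2.2,0.2,0,0,-4.5],[4,-1.9,0.2,0,0,-4],[4.1,-1.6,0.2,0,0,-4.5],[4.2,-1.3,0.2,0,0,-4.5]]
  ],
  "grip": 1
}}

```text
clock: 0.72
position: [0.3645, -0.3867, 0.2211]
tool_rot: [-3.141, 0.0, 0.792]
force: [0.9, 0.5, -0.7]
grip_width: 0.0856
```

{"name": "servo_tool", "arguments": {
  "rows": [
    [[4.3,-1,0.2,0,0,-4.5],[4.4,-0.6,0.2,0,0,-4.5],[4.4,-0.3,0.2,0,0,-4],[4.4,0,0.2,0,0,-4.5],[4.4,0.4,0.2,0,0,-4.5]]
  ]
}}

```text
clock: 1.35
position: [0.4816, -0.1996, 0.2111]
tool_rot: [-3.141, 0.0, 1.176]
force: [0.6, -0.4, -0.2]
grip_width: 0.0856
```

```bash
python3 plan.py 0.6025 -0.0125 0.20 180 0 89.2 5
```

```text
now [ 0.4816 -0.1996  0.2111] [-179.99    0.     67.39] q [ 0.53  0.4  -0.33  1.88  0.16  0.89 -0.27] F [ 0.6 -0.4 -0.2] w 0.0856 t 1.35
[4.4,0.8,0.2,-0,-0,-4.5]
[4.3,1.15,0.25,-0,-0,-4]
[4.2,1.4,0.2,-0,-0,-4.5]
[4.1,1.75,0.25,-0,-0,-4.5]
[3.95,2.1,0.2,-0,-0,-4.5]
end [ 0.6025 -0.0125  0.2001] [-179.99   -0.     89.39]
```

{"name": "servo_tool", "arguments": {
  "rows": [
    [[4.4,0.8,0.2,0,0,-4.5],[4.3,1.1,0.2,0,0,-4],[4.2,1.4,0.2,0,0,-4.5],[4.1,1.7,0.2,0,0,-4.5],[3.9,2.1,0.2,0,0,-4.5]]
  ]
}}

```text
clock: 1.98
position: [0.602, -0.0131, 0.201]
tool_rot: [-3.141, 0.0, 1.56]
force: [1.1, -1.0, -0.3]
grip_width: 0.0857
```

{"name": "servo_tool", "arguments": {
  "rows": [
    [[0,0,0,0,0,0]]
  ]
}}

```text
clock: 2.1
position: [0.6022, -0.0107, 0.2006]
tool_rot: [-3.141, -0.002, 1.563]
force: [-0.6, -0.0, -0.7]
grip_width: 0.0852
```

```bash
python3 plan.py 0.6025 -0.0125 0.082 180 0 89.2 5; python3 - <<'E'
from h import *
from workcell import bot
f=bot.grab_frame("side");cv2.imwrite("pics/s1.png",cv2.resize(f["image"][120:300,200:420,::-1],None,fx=3,fy=3))
E
```

```text
now [ 0.6022 -0.0107  0.2006] [-1.7997e+02 -1.1000e-01  8.9550e+01] q [ 0.22  0.55 -0.44  1.68  0.27  0.98 -0.32] F [-0.6 -0.  -0.7] w 0.0852 t 2.1
[-0.05,0,2.35,-0,-0,0]
[-0.05,0,2.4,-0,-0,0]
[-0,0,2.35,-0,-0,0]
[-0.05,0.05,2.4,-0,-0,0.5]
[-0.05,-0,2.35,-0,-0,-0]
end [ 0.6026 -0.0125  0.0821] [-1.7997e+02 -1.1000e-01  8.9050e+01]
```

View pics/s1.png

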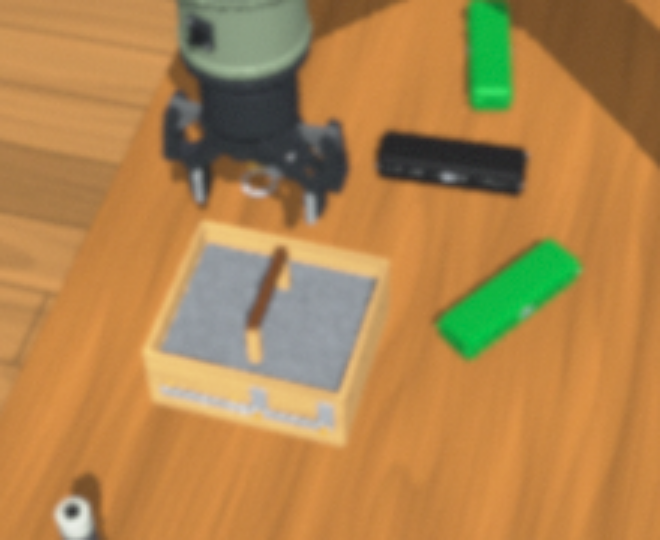

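The gripper is above the tray with its jaws straddling the bar along box x. Descending.

{"name": "servo_tool", "arguments": {
  "rows": [
    [[0,0,3,0,0,0],[0,0,3,0,0,0],[-0.1,0,3,0,0,0.5],[-0.1,0,2,0,0,0],[0,0,0.9,0,0,0]]
  ]
}}

```text
clock: 2.78
position: [0.601, -0.017, 0.0815]
tool_rot: [-3.141, 0.0, 1.548]
force: [-0.2, 0.5, -0.3]
grip_width: 0.0856
```

{"name": "servo_tool", "arguments": {
  "rows": [
    [[0,0,0,0,0,0],[0,0,0,0,0,0]]
  ]
}}

```text
clock: 3.02
position: [0.6019, -0.0163, 0.0832]
tool_rot: [3.14, -0.0, 1.549]
force: [-1.2, -0.4, -0.1]
grip_width: 0.0854
```

{"name": "servo_tool", "arguments": {
  "rows": [
    [[0,0,0,0,0,0],[0,0,0,0,0,0],[0,0,0,0,0,0],[0,0,0,0,0,0],[0,0,0,0,0,0]]
  ],
  "grip": -1,
  "squeeze": 50
}}

```text
clock: 3.65
position: [0.6018, -0.0163, 0.0824]
tool_rot: [3.141, -0.0, 1.549]
force: [2.0, 0.2, 1.8]
grip_width: 0.0094
```

{"name": "servo_tool", "arguments": {
  "rows": [
    [[0,0.03,-0.74,0,0,0],[0,0.1,-0.74,0,0,0],[0,0.16,-0.72,0,0,0],[0,0.22,-0.71,0,0,0],[0,0.28,-0.69,0,0,0]]
  ],
  "squeeze": 60
}}

```text
clock: 4.28
position: [0.6093, -0.0164, 0.1179]
tool_rot: [-3.141, -0.0, 1.549]
force: [6.5, 0.9, -14.7]
grip_width: 0.0087
```

{"name": "servo_tool", "arguments": {
  "rows": [
    [[0,0.34,-0.66,0,0,0],[0,0.4,-0.63,0,0,0],[0,0.45,-0.59,0,0,0],[0,0.5,-0.55,0,0,0],[0,0.55,-0.5,0,0,0]]
  ]
}}

```text
clock: 4.9
position: [0.6317, -0.0168, 0.1476]
tool_rot: [-3.141, -0.0, 1.549]
force: [2.7, 2.0, -18.3]
grip_width: 0.0087
```

{"name": "servo_tool", "arguments": {
  "rows": [
    [[0,0.59,-0.45,0,0,0],[0,0.63,-0.4,0,0,0],[0,0.66,-0.34,0,0,0],[0,0.68,-0.28,0,0,0],[0,0.6,-0.2,0,0,0]]
  ]
}}

```text
clock: 5.52
position: [0.6634, -0.0174, 0.1644]
tool_rot: [-3.141, -0.0, 1.549]
force: [-4.4, 3.6, -14.1]
grip_width: 0.0087
```

{"name": "servo_tool", "arguments": {
  "rows": [
    [[0,0,0,0,0,0]]
  ]
}}

```text
clock: 5.65
position: [0.6639, -0.0174, 0.1646]
tool_rot: [3.141, -0.0, 1.549]
force: [2.5, 5.3, -11.5]
grip_width: 0.0087
```

```bash
python3 - <<'E'
from h import *
from workcell import bot
s=bot.observe();print(s["position"],s["force"])
f=bot.grab_frame("side");cv2.imwrite("pics/s2.png",cv2.resize(f["image"][120:300,200:420,::-1],None,fx=3,fy=3))
E
```

```text
[ 0.66394724 -0.01735257  0.16458259] [  2.47355835   5.27524137 -11.54076608]
```

View pics/s2.png

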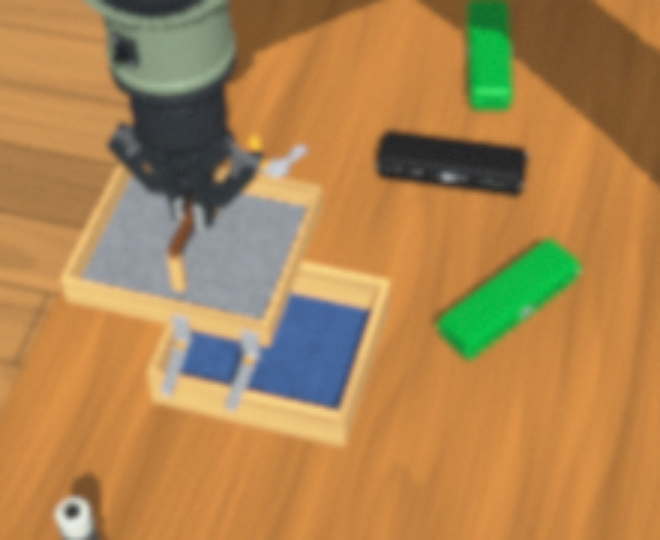

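{"name": "servo_tool", "arguments": {
  "rows": [
    [[0,0.15,-0.05,0,0,0],[0,0.1,0,0,0,0],[0,0,0,0,0,0]]
  ]
}}

```text
clock: 6.08
position: [0.665, -0.0174, 0.1648]
tool_rot: [-3.14, -0.0, 1.549]
force: [-6.2, 5.0, -8.6]
grip_width: 0.0088
```

The tray is at the stop: it has moved 63 mm back and 82 mm up, and a push-back force shows. Release, then go straight up.

{"name": "servo_tool", "arguments": {
  "rows": [
    [[0,0,0,0,0,0],[0,0,0,0,0,0],[0,0,0,0,0,0],[0,0,0,0,0,0]]
  ],
  "grip": 1
}}

```text
clock: 6.58
position: [0.666, -0.0179, 0.1651]
tool_rot: [3.141, 0.0, 1.549]
force: [-0.1, -0.2, 0.4]
grip_width: 0.08
```

{"name": "servo_tool", "arguments": {
  "rows": [
    [[0,0,-2,0,0,0],[0,0,-3,0,0,0],[0,0,-3,0,0,0],[0,0,-2,0,0,0]]
  ]
}}

```text
clock: 7.08
position: [0.6663, -0.0176, 0.2679]
tool_rot: [3.139, -0.0, 1.549]
force: [0.6, -0.6, 0.3]
grip_width: 0.0851
```

```bash
python3 - <<'E'
from h import *
from workcell import bot
s=bot.observe();print(s["position"],s["force"])
f=bot.grab_frame("side");cv2.imwrite("pics/s3.png",cv2.resize(f["image"][120:300,200:420,::-1],None,fx=3,fy=3))
E
python3 plan.py 0.44 -0.277 0.20 180 -30 4 15
```

```text
[ 0.66627489 -0.01757733  0.26793876] [ 0.59976906 -0.64207567  0.30444283]
now [ 0.667  -0.0175  0.2702] [ 1.7971e+02 -2.0000e-02  8.8740e+01] q [ 0.21  0.58 -0.43  1.42  0.25  1.19 -0.28] F [0.3 0.6 2.6] w 0.0854 t 7.125
[-1.75,-1.5,0.45,-1.5,1.5,5.5]
[-1.9,-1.3,0.4,-1.5,1.5,5.5]
[-2.05,-1.1,0.3,-1.5,2,5.5]
[-2.15,-0.95,0.15,-1.5,1.5,5.5]
[-2.2,-0.75,0.15,-1.5,1.5,5.5]
[-2.3,-0.5,0,-1.5,1.5,5.5]
[-2.35,-0.3,-0,-1,1.5,5.5]
[-2.35,-0.05,-0.1,-1.5,2,5.5]
[-2.3,0.15,-0.2,-1.5,1.5,5.5]
[-2.3,0.4,-0.2,-1.5,1.5,5.5]
[-2.25,0.6,-0.3,-1.5,1.5,5.5]
[-2.2,0.85,-0.3,-1.5,1.5,5.5]
[-2.05,1,-0.35,-1.5,2,5.5]
[-1.95,1.25,-0.4,-1.5,1.5,5.5]
[-1.8,1.45,-0.4,-1.5,1.5,5.5]
end [ 0.4401 -0.2769  0.1999] [179.87 -29.98   4.21]
```

View pics/s3.png

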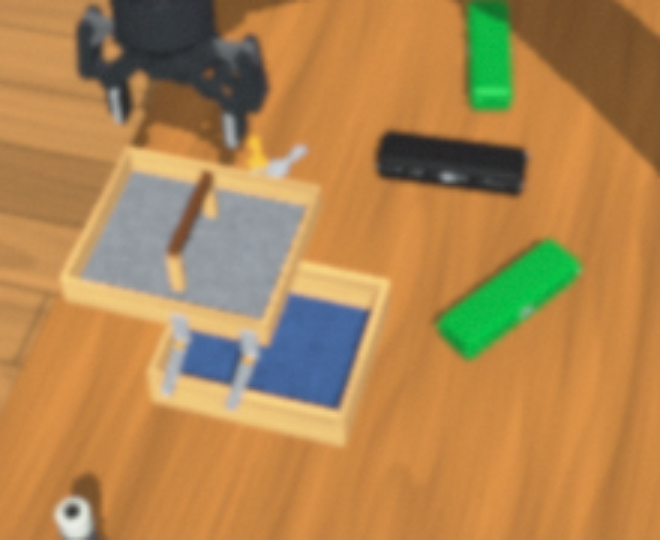

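The tray stays up with the compartment's blue floor exposed, and the case hasn't moved. Now over to the case's front end, leaning back 30°.

```bash
python3 plan.py 0.445 -0.2755 0.23 180 -30 4 15
```

```text
now [ 0.667  -0.0175  0.2702] [ 1.7971e+02 -2.0000e-02  8.8740e+01] q [ 0.21  0.58 -0.43  1.42  0.25  1.19 -0.28] F [0.3 0.6 2.6] w 0.0854 t 7.125
[-1.75,-1.45,0.25,-1.5,1.5,5.5]
[-1.9,-1.25,0.2,-1.5,1.5,5.5]
[-2,-1.1,0.1,-1.5,2,5.5]
[-2.1,-0.9,-0,-1.5,1.5,5.5]
[-2.2,-0.7,-0.1,-1.5,1.5,5.5]
[-2.2,-0.45,-0.15,-1.5,1.5,5.5]
[-2.25,-0.25,-0.2,-1,1.5,5.5]
[-2.3,-0.05,-0.3,-1.5,2,5.5]
[-2.25,0.2,-0.35,-1.5,1.5,5.5]
[-2.2,0.4,-0.45,-1.5,1.5,5.5]
[-2.15,0.65,-0.45,-1.5,1.5,5.5]
[-2.05,0.85,-0.45,-1.5,1.5,5.5]
[-1.95,1.05,-0.55,-1.5,2,5.5]
[-1.85,1.25,-0.55,-1.5,1.5,5.5]
[-1.65,1.45,-0.55,-1.5,1.5,5.5]
end [ 0.4451 -0.2754  0.2301] [179.87 -29.98   4.21]
```

{"name": "servo_tool", "arguments": {
  "rows": [
    [[-1.8,-1.4,0.2,-1.5,1.5,5.5],[-1.9,-1.2,0.2,-1.5,1.5,5.5],[-2,-1.1,0.1,-1.5,2,5.5],[-2.1,-0.9,0,-1.5,1.5,5.5],[-2.2,-0.7,-0.1,-1.5,1.5,5.5]]
  ]
}}

```text
clock: 7.75
position: [0.5922, -0.1051, 0.2532]
tool_rot: [3.046, -0.166, 1.072]
force: [0.7, 0.7, -0.2]
grip_width: 0.0857
```

{"name": "servo_tool", "arguments": {
  "rows": [
    [[-2.2,-0.5,-0.1,-1.5,1.5,5.5],[-2.2,-0.3,-0.2,-1,1.5,5.5],[-2.3,0,-0.3,-1.5,2,5.5],[-2.2,0.2,-0.3,-1.5,1.5,5.5],[-2.2,0.4,-0.4,-1.5,1.5,5.5]]
  ]
}}

```text
clock: 8.38
position: [0.5187, -0.1898, 0.2391]
tool_rot: [3.048, -0.353, 0.592]
force: [0.7, -0.8, -0.9]
grip_width: 0.0851
```

```bash
python3 plan.py 0.445 -0.2755 0.18 180 -30 4 5
```

```text
now [ 0.5187 -0.1898  0.2391] [174.62 -20.25  33.92] q [ 0.69  0.31 -0.37  2.   -0.21  0.57 -0.49] F [ 0.7 -0.8 -0.9] w 0.0851 t 8.375
[-2.45,0.55,0.4,-1.5,1.5,5.5]
[-2.4,0.8,0.35,-1.5,2,5.5]
[-2.35,1,0.35,-1.5,1.5,5.5]
[-2.2,1.2,0.25,-1.5,1.5,5.5]
[-2.1,1.45,0.25,-1.5,1.5,5.5]
end [ 0.4451 -0.2756  0.1801] [179.94 -29.78   4.01]
```

{"name": "servo_tool", "arguments": {
  "rows": [
    [[-2.4,0.5,0.4,-1.5,1.5,5.5],[-2.4,0.8,0.4,-1.5,2,5.5],[-2.4,1,0.3,-1.5,1.5,5.5],[-2.2,1.2,0.3,-1.5,1.5,5.5],[-2.1,1.4,0.2,-1.5,1.5,5.5]]
  ]
}}

```text
clock: 9.0
position: [0.445, -0.2749, 0.1798]
tool_rot: [3.14, -0.519, 0.071]
force: [1.1, -0.3, 0.3]
grip_width: 0.0853
```

```bash
python3 plan.py 0.4508 -0.2755 0.07 180 -30 4 5;  python3 - <<'E'
from h import *
from workcell import bot
for n in ("side","top"):
  f=bot.grab_frame(n);cv2.imwrite(f"pics/{n}4.png",f["image"][:,:,::-1])
E
```

```text
now [ 0.445  -0.2749  0.1798] [179.91 -29.76   4.05] q [ 1.1   0.37 -0.55  2.22 -0.62  0.22 -0.3 ] F [ 1.1 -0.3  0.3] w 0.0853 t 9.0
[-1,0,1.95,0,0,0]
[-1,0.05,2,0,0,0]
[-0.95,0,1.95,0,0,0]
[-1,0,1.95,0,0,0]
[-1,0.05,1.95,0,0,0]
end [ 0.4508 -0.2756  0.0702] [179.91 -29.76   4.05]
```

View pics/side4.png

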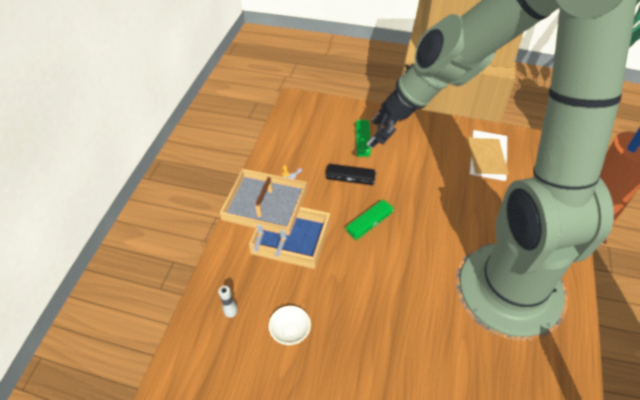

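{"name": "servo_tool", "arguments": {
  "rows": [
    [[-1,0,2,0,0,0],[-1,0,2,0,0,0],[-1,0,2,0,0,0]]
  ]
}}

```text
clock: 9.48
position: [0.4494, -0.2722, 0.1318]
tool_rot: [-3.132, -0.519, 0.074]
force: [-0.2, -0.1, 0.1]
grip_width: 0.0856
```

```bash
python3 plan.py 0.4508 -0.2755 0.07 180 -30 4 2
```

```text
now [ 0.4494 -0.2722  0.1318] [-179.47  -29.76    4.26] q [ 0.98  0.47 -0.42  2.25 -1.18  0.16  0.28] F [-0.2 -0.1  0.1] w 0.0856 t 9.475
[-1.5,0.2,2.7,-0.5,0,0]
[-1.45,0.15,2.7,-0,0,0]
end [ 0.4509 -0.2753  0.0702] [-179.97  -29.76    4.26]
```

At this spot the wrist is running into its limits (j6 at 0.16, j5 near -1.26). Before going on, I'll fit a simple kinematic model from the recorded joint/pose pairs, so I can check which leans and places are reachable.

```bash
cat > kin.py <<'E'
import numpy as np, itertools
from scipy.spatial.transform import Rotation as Ro
from scipy.optimize import least_squares
D=[ # q, pos, euler(rad)
([1.0947912,.52202053,-.03633442,1.60000071,.02121123,1.02110562,-.11283086],[.24655699,-.57394338,.23072421],[-3.14044723,8.8e-5,.405776]),
([.53,.4,-.33,1.88,.16,.89,-.27],[.4816,-.1996,.2111],[-3.141,0,1.176]),
([.22,.55,-.44,1.68,.27,.98,-.32],[.6022,-.0107,.2006],[-3.141,-.002,1.563]),
([.21,.58,-.43,1.42,.25,1.19,-.28],[.667,-.0175,.2702],[3.1365,-.0004,1.5488]),
([.69,.31,-.37,2.,-.21,.57,-.49],[.5187,-.1898,.2391],[3.048,-.353,.592]),
([1.1,.37,-.55,2.22,-.62,.22,-.3],[.445,-.2749,.1798],[3.14,-.519,.071]),
([.98,.47,-.42,2.25,-1.18,.16,.28],[.4494,-.2722,.1318],[-3.132,-.519,.0743]),
]
def fk(q,p,s):
    d1,d3,d5,d7,a2,a4,a6,y0,yb=p
    R=Ro.identity();x=np.zeros(3)
    def t(v):
        nonlocal x; x=x+R.apply(v)
    def r(ax,a):
        nonlocal R; R=R*Ro.from_euler(ax,a)
    r('z',yb+s[0]*q[0]);t([a2,0,d1]);r('y',q[1]);r('z',s[1]*q[2]);t([a4,0,d3]);r('y',q[3]);t([-a4,0,0]);r('z',s[2]*q[4]);t([0,0,d5]);r('y',q[5]);t([a6,0,0]);r('z',s[3]*q[6]+y0);t([0,0,d7])
    return x,R
def fit():
    best=None
    for s in itertools.product((1,-1),repeat=4):
      for y0 in (0,1.57,3.14,-1.57):
        f=lambda p:np.concatenate([np.r_[(fk(q,p,s)[0]-x)*5,(fk(q,p,s)[1].inv()*Ro.from_euler('xyz',e)).as_rotvec()] for q,x,e in D])
        r=least_squares(f,[.35,.4,.4,.25,0,0,0,y0,0],loss='soft_l1',f_scale=.05)
        if best is None or r.cost<best[0]: best=(r.cost,s,r.x,f(r.x).reshape(-1,6))
    return best
if __name__=="__main__":
    b=fit();print(b[0],b[1],b[2].round(4));print(b[3].round(3))
E
python3 kin.py
```

```text
0.006453559364734442 (-1, -1, -1, -1) [ 0.2764  0.5507  0.4242  0.3023  0.0043 -0.0084  0.0045  1.4858 -0.0864]
[[ 0.02   0.014 -0.021 -0.    -0.    -0.001]
 [ 0.008  0.059 -0.004 -0.002 -0.002  0.001]
 [-0.006  0.009  0.007 -0.007  0.001  0.003]
 [ 0.01  -0.045  0.028  0.     0.001 -0.01 ]
 [-0.011 -0.004 -0.016  0.035  0.008 -0.003]
 [ 0.001 -0.012  0.013  0.053 -0.005  0.01 ]
 [ 0.006 -0.002 -0.005  0.046  0.004  0.001]]
```

```bash
cat > kin2.py <<'E'
from kin import *
s=(-1,-1,-1,-1)
def fk(q,p):
    d1,d3,d5,d7,a2,a4,a5,a6,b2,b4,b6=p
    R=Ro.identity();x=np.zeros(3)
    for ax,a,v in (('z',-q[0],[a2,b2,d1]),('y',q[1],[0,0,0]),('z',-q[2],[a4,b4,d3]),('y',q[3],[a5,0,0]),('z',-q[4],[0,b6,d5]),('y',q[5],[a6,0,0]),('z',-q[6]+np.pi/2,[0,0,d7])):
        R=R*Ro.from_euler(ax,a); x=x+R.apply(v)
    return x,R
def res(p): return np.concatenate([np.r_[(fk(q,p)[0]-x)*5,(fk(q,p)[1].inv()*Ro.from_euler('xyz',e)).as_rotvec()] for q,x,e in D])
r=least_squares(lambda p:np.r_[res(p),np.array(p[4:])*.1],[.28,.55,.42,.3]+[0]*7)
P=r.x
if __name__=="__main__":
    print(r.cost,P.round(4));print(res(P).reshape(-1,6).round(3))
    from workcell import bot
    o=bot.observe();print(o["qpos"].round(4),o["position"],fk(o["qpos"],P)[0])
E
python3 kin2.py
```

```text
0.0009721913860910837 [ 0.3126  0.5377  0.4222  0.3199 -0.0016  0.0057  0.0045  0.0062 -0.0182
 -0.0394 -0.0009]
[[ 0.003  0.001 -0.001  0.     0.     0.   ]
 [ 0.002  0.011 -0.    -0.002 -0.002  0.002]
 [-0.009  0.01  -0.011 -0.007  0.002  0.004]
 [ 0.007 -0.015  0.008  0.     0.001 -0.008]
 [-0.01  -0.015 -0.003  0.005 -0.001 -0.007]
 [ 0.004 -0.004  0.014  0.01  -0.007 -0.   ]
 [ 0.003  0.007 -0.007  0.004  0.003 -0.009]]
[ 0.9812  0.4651 -0.4249  2.2518 -1.1754  0.1633  0.2807] [ 0.44942    -0.2721567   0.13176275] [ 0.45074521 -0.26797437  0.13284602]
```

```bash
cat > ik.py <<'E'
from kin2 import fk,P
import numpy as np
from scipy.spatial.transform import Rotation as Ro
from scipy.optimize import least_squares
lo=np.array([-2.91,-.3,-1.5,.17,-1.26,.16,-2.52]);hi=np.array([2.91,2.13,1.42,2.43,4.41,1.93,2.52])
def ik(pos,eul,q0,w=.01,marg=.03):
    Rt=Ro.from_euler('xyz',eul,degrees=True)
    f=lambda q:np.r_[(fk(q,P)[0]-pos)*5,(fk(q,P)[1].inv()*Rt).as_rotvec(),w*(q-q0)]
    r=least_squares(f,np.clip(q0,lo+marg+.01,hi-marg-.01),bounds=(lo+marg,hi-marg))
    return r.x,np.linalg.norm(f(r.x)[:6])
if __name__=="__main__":
    rng=np.random.default_rng(0)
    def sols(pos,eul,n=60):
        out=[]
        for i in range(n):
            q,e=ik(pos,eul,rng.uniform(lo,hi),w=0)
            if e<2e-3: out.append(q)
        return np.array(out)
    for name,pos,yaw in (("box low",(.5605,-.012,.014),-.8),("box high",(.5605,-.012,.08),-.8),("box entry",(.40,-.01,.09),-.8),("case",(.4508,-.2755,.006),4)):
        for lean in (25,30,35,40):
            o=sols(np.array(pos),[180,-lean,yaw])
            print(name,lean,len(o))
            if len(o):
                m=np.minimum(o-lo,hi-o).min(1); 
                for k in np.argsort(-m)[:3]: print("   ",o[k].round(2),m[k].round(2))
E
python3 ik.py
```

```text
box low 25 28
    [ 0.16  0.72 -0.36  2.26  2.31  0.36  2.35] 0.17
    [ 0.15  0.72 -0.35  2.26  2.33  0.36  2.33] 0.17
    [ 0.13  0.71 -0.32  2.26  2.36  0.35  2.29] 0.17
box low 30 29
    [ 0.33  0.78 -0.58  2.31  2.35  0.58  2.38] 0.12
    [ 0.29  0.77 -0.53  2.31  2.39  0.56  2.32] 0.12
    [ 0.28  0.77 -0.52  2.31  2.4   0.55  2.31] 0.12
box low 35 27
    [ 0.46  0.88 -0.75  2.36  2.4   0.79  2.41] 0.07
    [ 0.41  0.86 -0.7   2.36  2.44  0.77  2.35] 0.07
    [ 0.48  0.9  -0.79  2.35  2.38  0.81  2.45] 0.07
box low 40 29
    [ 0.58  1.02 -0.92  2.4   2.45  1.02  2.49] 0.03
    [ 0.52  0.97 -0.85  2.4   2.49  0.98  2.41] 0.03
    [ 0.58  1.02 -0.92  2.4   2.45  1.02  2.49] 0.03
box high 25 14
    [-0.55  0.66  0.6   2.27  4.24  0.33  0.28] 0.16
    [-0.56  0.66  0.62  2.27  4.25  0.34  0.27] 0.16
    [-0.49  0.63  0.51  2.27  4.18  0.27  0.36] 0.11
box high 30 33
    [ 0.21  0.58 -0.43  2.31  2.27  0.38  2.38] 0.12
    [ 0.08  0.57 -0.26  2.32  2.46  0.32  2.16] 0.11
    [-0.21  0.57  0.11  2.33  3.11  0.28  1.46] 0.1
box high 35 22
    [ 0.39  0.66 -0.67  2.36  2.32  0.59  2.38] 0.07
    [ 0.36  0.65 -0.63  2.36  2.35  0.58  2.34] 0.07
    [ 0.23  0.61 -0.46  2.37  2.49  0.52  2.17] 0.06
box high 40 0
box entry 25 0
box entry 30 0
box entry 35 0
box entry 40 0
case 25 34
    [0.61 0.72 0.   2.26 4.11 0.33 1.27] 0.17
    [0.42 0.76 0.24 2.27 4.23 0.48 1.09] 0.16
    [0.41 0.76 0.26 2.27 4.24 0.49 1.09] 0.16
case 30 39
    [ 1.57  1.28 -1.35  2.27  1.86  0.81 -2.36] 0.15
    [ 0.92  0.76 -0.35  2.3   3.57  0.3   1.91] 0.13
    [ 0.92  0.76 -0.34  2.3   3.57  0.3   1.91] 0.13
case 35 38
    [ 1.62  1.33 -1.36  2.3   1.99  0.78 -2.4 ] 0.12
    [ 1.15  0.85 -0.6   2.32  3.2   0.35  2.4 ] 0.11
    [ 1.14  0.85 -0.59  2.32  3.23  0.35  2.36] 0.11
case 40 37
    [ 1.68  1.42 -1.38  2.33  2.1   0.78 -2.4 ] 0.1
    [ 1.21  0.9  -0.62  2.35  3.35  0.45  2.34] 0.08
    [ 1.21  0.9  -0.61  2.35  3.36  0.45  2.33] 0.08
```

```bash
cat > feas.py <<'E'
from ik import *
rng=np.random.default_rng(1)
def best(pos,eul,n=40):
    b=None
    for i in range(n):
        q0=rng.uniform(lo,hi); q0[4]=rng.uniform(1.5,4.4)
        q,e=ik(np.array(pos),eul,q0,w=0,marg=.02)
        if e<2e-3:
            m=np.minimum(q-lo,hi-q).min()
            if b is None or m>b[0]: b=(m,q)
    return b
for z in (.06,.09,.12,.18):
  for x in (.44,.46,.48,.50,.54):
    for lean in (0,10,20,25,30,35):
        b=best((x,-.01,z),[180,-lean,179.2])
        print(z,x,lean,None if b is None else (b[0].round(2),b[1].round(2)))
E
python3 feas.py
```

```text
< truncated: earlier output is in /tmp/bash_jobs.1000/c4037dff153f/stdout >
0.62), array([-0.13,  0.83,  0.09,  1.62, -0.1 ,  1.31,  1.57]))
0.09 0.5 0 (np.float64(0.42), array([ 0.58,  0.71, -0.94,  2.01,  0.8 ,  0.83,  0.73]))
0.09 0.5 10 (np.float64(0.56), array([ 0.52,  0.77, -0.88,  1.87,  0.63,  1.01,  0.89]))
0.09 0.5 20 (np.float64(0.69), array([ 0.36,  0.78, -0.66,  1.74,  0.4 ,  1.14,  1.09]))
0.09 0.5 25 (np.float64(0.75), array([ 0.17,  0.77, -0.37,  1.68,  0.19,  1.18,  1.28]))
0.09 0.5 30 (np.float64(0.69), array([-0.19,  0.81,  0.19,  1.63, -0.16,  1.24,  1.63]))
0.09 0.5 35 (np.float64(0.58), array([-0.12,  0.85,  0.09,  1.56, -0.1 ,  1.35,  1.57]))
0.09 0.54 0 (np.float64(0.52), array([ 0.53,  0.74, -0.89,  1.91,  0.76,  0.87,  0.79]))
0.09 0.54 10 (np.float64(0.66), array([ 0.43,  0.77, -0.77,  1.77,  0.55,  1.02,  0.98]))
0.09 0.54 20 (np.float64(0.8), array([ 0.16,  0.77, -0.36,  1.63,  0.21,  1.13,  1.28]))
0.09 0.54 25 (np.float64(0.73), array([-0.1 ,  0.8 ,  0.05,  1.57, -0.07,  1.2 ,  1.54]))
0.09 0.54 30 (np.float64(0.61), array([ 0.01,  0.85, -0.12,  1.5 ,  
[... 2394 characters left out ...]
 0.74, -0.81,  1.75,  0.53,  1.08,  0.99]))
0.12 0.54 20 (np.float64(0.79), array([-0.13,  0.71,  0.09,  1.64, -0.09,  1.14,  1.56]))
0.12 0.54 25 (np.float64(0.67), array([-0.24,  0.78,  0.27,  1.57, -0.21,  1.26,  1.67]))
0.12 0.54 30 (np.float64(0.57), array([-0.14,  0.82,  0.12,  1.5 , -0.11,  1.36,  1.58]))
0.12 0.54 35 (np.float64(0.47), array([-0.15,  0.87,  0.14,  1.43, -0.13,  1.46,  1.59]))
0.18 0.44 0 (np.float64(0.34), array([ 0.76,  0.52, -1.14,  2.09,  0.61,  0.92,  0.83]))
0.18 0.44 10 (np.float64(0.46), array([ 0.52,  0.5 , -0.82,  1.97,  0.37,  1.03,  1.07]))
Still running in the background as job /tmp/bash_jobs.1000/c4037dff153f (pid 1118). You'll get a notice when it ends.
```

```bash
kill -- -$(cat /tmp/bash_jobs.1000/c4037dff153f/pid); sed -i '/^for z/,$d' feas.py; cat >> feas.py <<'E'
if __name__=="__main__":
  import sys
  from multiprocessing import Pool
  J=[(z,x,l) for z in (.07,.1) for x in (.44,.46,.48,.50,.53) for l in (15,25,30,35)]+[(.014,.5605,l) for l in (25,30,35,40)]
  def f(j): return j,best((j[1],-.01,j[0]),[180,j[2],179.2],25)
  with Pool() as p:
    for j,b in p.imap(f,J): print(j,None if b is None else (b[0].round(2),b[1].round(2)),flush=True)
E
nproc; time OMP_NUM_THREADS=1 timeout 500 python3 feas.py
```

```text
4
(0.07, 0.44, 15) (np.float64(0.05), array([ 0.68,  0.69, -1.07,  2.38,  1.47,  0.65,  0.01]))
(0.07, 0.44, 25) None
(0.07, 0.44, 30) None
(0.07, 0.44, 35) None
(0.07, 0.46, 15) (np.float64(0.1), array([ 0.82,  0.9 , -1.33,  2.33,  1.48,  0.93,  0.08]))
(0.07, 0.46, 25) None
(0.07, 0.46, 30) None
(0.07, 0.46, 35) None
(0.07, 0.48, 15) (np.float64(0.15), array([ 0.79,  0.88, -1.28,  2.28,  1.46,  0.89,  0.12]))
(0.07, 0.48, 25) (np.float64(0.02), array([ 0.87,  1.08, -1.48,  2.41,  1.76,  1.15, -0.1 ]))
(0.07, 0.48, 30) None
(0.07, 0.48, 35) None
(0.07, 0.5, 15) (np.float64(0.2), array([ 0.78,  0.9 , -1.28,  2.23,  1.44,  0.91,  0.16]))
(0.07, 0.5, 25) (np.float64(0.05), array([ 0.55,  0.67, -0.9 ,  2.38,  1.88,  0.59, -0.34]))
(0.07, 0.5, 30) None
(0.07, 0.5, 35) None
(0.07, 0.53, 15) (np.float64(0.27), array([ 0.7 ,  0.83, -1.13,  2.16,  1.37,  0.79,  0.24]))
(0.07, 0.53, 25) (np.float64(0.13), array([ 0.69,  0.81, -1.1 ,  2.3 ,  1.76,  0.75, -0.14]))
(0.07, 0.53, 30) (np.float64(0.07), array([ 0.78,  0.95, -1.27,  2.36,  1.92,  0.96, -0.21]))
(0.07, 0.53, 35) None
(0.1, 0.44, 15) 
[... 848 characters left out ...]
.53, 25) (np.float64(0.14), array([ 0.6 ,  0.64, -0.95,  2.29,  1.66,  0.56, -0.11]))
(0.1, 0.53, 30) (np.float64(0.08), array([ 0.66,  0.69, -1.04,  2.35,  1.89,  0.68, -0.31]))
(0.1, 0.53, 35) (np.float64(0.02), array([ 0.84,  1.  , -1.41,  2.41,  1.97,  1.08, -0.23]))
(0.014, 0.5605, 25) (np.float64(0.2), array([ 0.6 ,  0.92, -0.97,  2.23,  1.92,  0.75, -0.22]))
(0.014, 0.5605, 30) (np.float64(0.15), array([ 0.8 ,  1.23, -1.32,  2.28,  2.03,  1.16, -0.1 ]))
(0.014, 0.5605, 35) (np.float64(0.09), array([ 0.8 ,  1.26, -1.31,  2.34,  2.18,  1.21, -0.19]))
(0.014, 0.5605, 40) (np.float64(0.04), array([ 0.75,  1.23, -1.21,  2.39,  2.34,  1.21, -0.35]))
real	0m50.174s
user	3m7.588s
sys	0m0.314s
```

The fit shows the reason. Leaning at tool yaw ≈0 falls on the wrist limit, while the same grasp turned half a turn (yaw ≈180) is reachable with j5≈1.8. I'll simulate the whole route with small local IK steps.

```bash
cat > sim.py <<'E'
from ik import *
from workcell import bot
def seg(q,a,b,n,yaw_dir=None):
    # a,b: pos+ [pitch,yaw], interpolate linearly ; roll 180
    worst=0;out=q
    for i in range(1,n+1):
        v=a+(b-a)*i/n
        q,e=ik(v[:3],[180,v[3],v[4]],q,w=.02,marg=.005); worst=max(worst,e)
    return q,worst
BX,BY,yb=.6025,-.0125,180-.8
def tcp(C,zc,beta,g,c=.036,h=-.011):
    b=np.radians(beta); x=-c*np.cos(b)+h*np.sin(b); z=c*np.sin(b)+h*np.cos(b)
    th=np.radians(-.8); d=C+x
    return np.array([BX+d*np.cos(th),BY+d*np.sin(th),zc+z,g-beta,yb])
if __name__=="__main__":
    o=bot.observe();q=o["qpos"]
    for g in (25,27,30):
        q=o["qpos"]
        W=[np.r_[o["position"],-29.8,4],[.47,-.26,.22,0,4],[.47,-.26,.22,0,184],[.457,-.275,.14,g,184],[.4568,-.2751,.006,g,184],[.4568,-.2751,.06,g,184],[.4568,-.2751,.14,g-14,184],
           tcp(-.128,.10,14,g),tcp(-.10,.095,13,g),tcp(-.06,.085,7,g),tcp(-.03,.08,2,g),tcp(-.002,.08,0,g),tcp(-.002,.024,0,g)]
        for a,b in zip(W[:-1],W[1:]):
            a=np.array(a,float);b=np.array(b,float)
            q,w=seg(q,a,b,25)
            print(g,b.round(4),q.round(2),"err",w.round(4),"marg",np.minimum(q-lo,hi-q).min().round(2))
E
python3 sim.py
```

```text
25 [ 0.47 -0.26  0.22  0.    4.  ] [ 0.02  0.44  0.51  1.86 -0.27  0.9  -0.84] err 0.0005 marg 0.57
25 [  0.47  -0.26   0.22   0.   184.  ] [ 0.58  0.41 -0.24  1.84  0.12  0.91  1.92] err 0.0001 marg 0.59
25 [ 4.57e-01 -2.75e-01  1.40e-01  2.50e+01  1.84e+02] [ 1.02  0.46 -0.54  2.18 -0.1   0.2   2.31] err 0.0001 marg 0.04
25 [ 4.568e-01 -2.751e-01  6.000e-03  2.500e+01  1.840e+02] [ 1.25  0.89 -0.88  2.23  1.87  0.36  0.52] err 0.0076 marg 0.2
25 [ 4.568e-01 -2.751e-01  6.000e-02  2.500e+01  1.840e+02] [ 1.17  0.7  -0.77  2.22  1.51  0.19  0.78] err 0.0002 marg 0.03
25 [ 4.568e-01 -2.751e-01  1.400e-01  1.100e+01  1.840e+02] [ 1.29  0.68 -1.11  2.02  0.82  0.75  1.37] err 0.0007 marg 0.39
25 [ 4.369e-01 -1.020e-02  9.800e-02  1.100e+01  1.792e+02] [ 0.61  0.55 -0.95  2.31  1.09  0.55  0.36] err 0.0001 marg 0.12
25 [ 4.650e-01 -1.060e-02  9.240e-02  1.200e+01  1.792e+02] [ 0.59  0.59 -0.93  2.27  1.13  0.56  0.36] err 0.0 marg 0.16
25 [ 5.054e-01 -1.110e-02  7.850e-02  1.800e+01  1.792e+02] [ 0.52  0.62 -0.84  2.26  1.42  0.5   0.1 ] err 0.0 marg 0.17
25 [ 5.361e-01 -1.160e-02  7.030
[... 2517 characters left out ...]
1.792e+02] [-0.46  0.44  0.42  2.4  -1.08  0.17  2.51] err 0.0233 marg 0.01
30 [ 4.650e-01 -1.060e-02  9.240e-02  1.700e+01  1.792e+02] [-0.43  0.48  0.39  2.35 -1.08  0.17  2.51] err 0.0268 marg 0.01
30 [ 5.054e-01 -1.110e-02  7.850e-02  2.300e+01  1.792e+02] [-0.4   0.53  0.38  2.27 -1.1   0.17  2.51] err 0.1128 marg 0.01
30 [ 5.361e-01 -1.160e-02  7.030e-02  2.800e+01  1.792e+02] [-0.39  0.57  0.37  2.21 -1.11  0.17  2.51] err 0.1805 marg 0.01
30 [ 5.645e-01 -1.200e-02  6.900e-02  3.000e+01  1.792e+02] [-0.38  0.6   0.37  2.16 -1.12  0.17  2.51] err 0.1909 marg 0.01
30 [ 5.645e-01 -1.200e-02  1.300e-02  3.000e+01  1.792e+02] [-0.35  0.71  0.33  2.11 -1.14  0.17  2.51] err 0.2596 marg 0.01
```

```bash
cat > qb.py <<'E'
from sim import *
rng=np.random.default_rng(3)
o=bot.observe()
W=[np.r_[o["position"],-29.8,4],[.47,-.26,.22,0,4],[.47,-.26,.22,0,184]]
q=o["qpos"]
for a,b in zip(W[:-1],W[1:]): q,w=seg(q,np.array(a),np.array(b,float),25)
Qa=q
for g,z in((28,.1),):
    best=[]
    for i in range(60):
        q0=rng.uniform(lo,hi);q0[4]=rng.uniform(1,2.5);q0[6]=rng.uniform(0,1.5);q0[2]=rng.uniform(-1.4,-.3)
        q,e=ik(np.array([.4568,-.2751,z]),[180,g,184],q0,w=0,marg=.1)
        if e<2e-3: best.append((np.linalg.norm(q-Qa),np.minimum(q-lo,hi-q).min(),q))
    best=[b for b in best if b[2][5]>.4]
    best.sort(key=lambda b:b[0])
    for b in best[:6]: print(g,z,b[0].round(2),b[1].round(2),b[2].round(2))
Qb=best[0][2]
print("Qa",Qa.round(2))
for t in np.linspace(0,1,6):
    x,R=fk(Qa+(Qb-Qa)*t,P);print(t,x.round(3),R.as_euler("xyz",degrees=True).round(1),"zaxis",R.apply([0,0,1]).round(2))
# simulate following
q=Qa
X=[fk(Qa+(Qb-Qa)*t,P) for t in np.linspace(0,1,6)]
from scipy.spatial.transform import Slerp
for i in range(5):
    S=Slerp([0,1],Ro.concatenate([X[i][1],X[i+1][1]]))
    for s in np.linspace(.1,1,10):
        q,e=ik(X[i][0]+(X[i+1][0]-X[i][0])*s,S(s).as_euler("xyz",degrees=True),q,w=.02,marg=.005)
    print(q.round(2),e.round(4))
E
python3 qb.py
```

```text
28 0.1 2.21 0.2 [ 1.45  0.79 -1.16  2.23  1.43  0.42  0.92]
28 0.1 2.21 0.2 [ 1.45  0.79 -1.16  2.23  1.43  0.42  0.92]
28 0.1 2.21 0.2 [ 1.45  0.79 -1.16  2.23  1.43  0.42  0.92]
28 0.1 2.21 0.2 [ 1.46  0.8  -1.17  2.23  1.43  0.43  0.92]
28 0.1 2.23 0.2 [ 1.47  0.81 -1.19  2.23  1.44  0.45  0.92]
28 0.1 2.23 0.2 [ 1.47  0.81 -1.19  2.23  1.44  0.45  0.92]
Qa [ 0.58  0.41 -0.24  1.84  0.12  0.91  1.92]
0.0 [ 0.47 -0.26  0.22] [-180.   -0. -176.] zaxis [-0. -0. -1.]
0.2 [ 0.44  -0.299  0.163] [-175.6   -1.7 -177.4] zaxis [-0.03 -0.08 -1.  ]
0.4 [ 0.425 -0.319  0.119] [-173.5    0.8 -177.3] zaxis [ 0.02 -0.11 -0.99]
0.6000000000000001 [ 0.425 -0.319  0.09 ] [-173.7    7.  -176.4] zaxis [ 0.13 -0.1  -0.99]
0.8 [ 0.438 -0.303  0.081] [-176.    16.3 -175.8] zaxis [ 0.29 -0.05 -0.96]
1.0 [ 0.457 -0.275  0.1  ] [ 180.   28. -176.] zaxis [ 0.47  0.03 -0.88]
[ 0.57  0.46 -0.18  1.92  0.23  0.77  1.86] 0.0
[ 0.58  0.5  -0.14  2.    0.29  0.59  1.84] 0.0
[ 0.64  0.53 -0.16  2.08  0.29  0.39  1.87] 0.0
[ 0.8   0.54 -0.3   2.16  0.25  0.19  1.95] 0.0
[ 1.25  0.63 -0.84  2.23  1.27  0.17  1.02] 0.001
```

```bash
cat > cand.py <<'E'
from sim import *
from scipy.spatial.transform import Slerp
o=bot.observe()
def E(lean,side,yaw):  # lean fwd then side tilt (deg): fingers toward -y for side>0
    z=np.array([np.tan(np.radians(lean)),-np.tan(np.radians(side)),-1]);z/=np.linalg.norm(z)
    th=np.radians(yaw);x=np.array([np.cos(th),np.sin(th),0]);x-=x@z*z;x/=np.linalg.norm(x)
    return Ro.from_matrix(np.c_[x,np.cross(z,x),z])
def run(q,W,n=12,verb=True):
    X0,R0=fk(q,P);mn=9;tot=0;mx=0
    for p,R in W:
        p=np.array(p,float);S=Slerp([0,1],Ro.concatenate([R0,R]))
        for s in np.linspace(0,1,n+1)[1:]:
            qn,e=ik(X0+(p-X0)*s,S(s).as_euler("xyz",degrees=True),q,w=.02,marg=.005)
            mx=max(mx,np.abs(qn-q).max());q=qn;tot=max(tot,e);mn=min(mn,np.minimum(q-lo,hi-q).min())
        X0,R0=p,R
        if verb: print("  ",p,R.as_euler("xyz",degrees=True).round(0),q.round(2),"maxstep",round(mx,2))
    return q,mn,tot,mx
if __name__=="__main__":
    q0,_,_,_=run(o["qpos"],[([.47,-.26,.22],E(0,0,4)),([.47,-.26,.22],E(0,0,94)),([.47,-.26,.22],E(0,0,184))],verb=False)
    for side in (15,25,35,-15,-25,-35):
        for p in ([.47,-.26,.2],[.5,-.26,.2]):
            r=run(q0,[(p,E(0,side,184)),(p,E(28,side,184)),([.457,-.275,.1],E(28,0,184)),([.4568,-.2751,.006],E(28,0,184))],verb=False)
            print(side,p,r[0].round(2),"minmarg",r[1].round(3),"err",r[2].round(4),"maxstep",r[3].round(2))
E
python3 cand.py
```

```text
15 [0.47, -0.26, 0.2] [ 1.32  0.96 -0.99  2.27  2.04  0.48  0.42] minmarg 0.005 err 0.0043 maxstep 0.4
15 [0.5, -0.26, 0.2] [ 1.32  0.96 -0.99  2.27  2.04  0.48  0.42] minmarg 0.005 err 0.0044 maxstep 0.38
25 [0.47, -0.26, 0.2] [ 1.32  0.96 -0.99  2.27  2.04  0.48  0.42] minmarg 0.005 err 0.0012 maxstep 0.22
25 [0.5, -0.26, 0.2] [ 1.32  0.96 -0.99  2.27  2.04  0.48  0.42] minmarg 0.005 err 0.0013 maxstep 0.22
35 [0.47, -0.26, 0.2] [ 1.32  0.96 -0.99  2.27  2.04  0.47  0.41] minmarg 0.005 err 0.0022 maxstep 0.21
35 [0.5, -0.26, 0.2] [ 1.32  0.96 -0.99  2.27  2.04  0.47  0.41] minmarg 0.005 err 0.0019 maxstep 0.19
-15 [0.47, -0.26, 0.2] [ 0.97  0.74 -0.45  2.09 -0.18  0.17  2.51] minmarg 0.005 err 0.2059 maxstep 0.1
-15 [0.5, -0.26, 0.2] [ 0.97  0.74 -0.45  2.09 -0.18  0.17  2.51] minmarg 0.005 err 0.2059 maxstep 0.05
-25 [0.47, -0.26, 0.2] [ 0.97  0.74 -0.45  2.09 -0.18  0.17  2.51] minmarg 0.005 err 0.2059 maxstep 0.08
-25 [0.5, -0.26, 0.2] [ 0.97  0.74 -0.45  2.09 -0.18  0.17  2.51] minmarg 0.005 err 0.2059 maxstep 0.08
-35 [0.47, -0.26, 0.2] [ 0.97  0.74 -0.45  2.09 -0.18  0.17  2.51] minmarg 0.005 err 0.2059 maxstep 0.08
-35 [0.5, -0.26, 0.2] [ 0.97  0.74 -0.45  2.09 -0.18  0.17  2.51] minmarg 0.005 err 0.2059 maxstep 0.08
```

```bash
cat > cand2.py <<'E'
from cand import *
q0,_,_,_=run(o["qpos"],[([.47,-.26,.22],E(0,0,4)),([.47,-.26,.22],E(0,0,94)),([.47,-.26,.22],E(0,0,184))])
for side in (20,25,30):
    print(side)
    r=run(q0,[([.47,-.26,.2],E(0,side,184)),([.46,-.27,.12],E(15,side,184)),([.457,-.275,.065],E(28,side,184)),([.457,-.275,.065],E(28,0,184)),([.4568,-.2751,.006],E(28,0,184)),([.4568,-.2751,.065],E(28,0,184)),([.45,-.25,.1],E(18,0,182)),([.44,-.01,.1],E(14,0,179.2))])
    print("minmarg",r[1].round(3),"err",r[2].round(4),"maxstep",r[3].round(2))
E
python3 cand2.py
```

```text
[ 0.47 -0.26  0.22] [180.   0.   4.] [ 0.04  0.44  0.48  1.86 -0.25  0.9  -0.86] maxstep 0.2
   [ 0.47 -0.26  0.22] [180.   0.  94.] [ 0.32  0.4   0.1   1.85 -0.05  0.9   0.51] maxstep 0.2
   [ 0.47 -0.26  0.22] [-180.    0. -176.] [ 0.6   0.41 -0.26  1.84  0.13  0.92  1.91] maxstep 0.2
20
   [ 0.47 -0.26  0.2 ] [-160.   -1. -176.] [ 0.27  0.39 -0.11  1.99  0.56  0.79  1.41] maxstep 0.05
   [ 0.46 -0.27  0.12] [-159.   12. -171.] [0.07 0.46 0.23 2.26 1.05 0.19 0.93] maxstep 0.09
   [ 0.457 -0.275  0.065] [-156.   23. -166.] [ 0.71  0.63 -0.45  2.41  2.41  0.56 -0.25] maxstep 0.26
   [ 0.457 -0.275  0.065] [-178.   28. -175.] [ 1.12  0.67 -0.69  2.28  2.27  0.17  0.03] maxstep 0.28
   [ 0.4568 -0.2751  0.006 ] [-178.   28. -175.] [ 1.16  0.85 -0.75  2.28  2.37  0.32  0.02] maxstep 0.28
   [ 0.4568 -0.2751  0.065 ] [-178.   28. -175.] [ 1.13  0.67 -0.7   2.28  2.21  0.17  0.09] maxstep 0.28
   [ 0.45 -0.25  0.1 ] [-179.   18. -178.] [ 1.19  0.63 -0.94  2.19  1.04  0.43  1.1 ] maxstep 0.28
   [ 0.44 -0.01  0.1 ] [180.  14. 179.] [ 0.58  0.52 -0.9   2.35  1.2   0.48  0.25] maxstep 0.28
m
[... 1034 characters left out ...]
.07 0.49 0.08 2.3  1.51 0.44 0.39] maxstep 0.11
   [ 0.457 -0.275  0.065] [-146.   19. -164.] [ 0.75  0.73 -0.69  2.42  2.14  0.91 -0.02] maxstep 0.26
   [ 0.457 -0.275  0.065] [-178.   28. -175.] [ 1.13  0.67 -0.7   2.28  2.2   0.17  0.1 ] maxstep 0.26
   [ 0.4568 -0.2751  0.006 ] [-178.   28. -175.] [ 1.18  0.86 -0.78  2.28  2.31  0.33  0.08] maxstep 0.26
   [ 0.4568 -0.2751  0.065 ] [-178.   28. -175.] [ 1.13  0.67 -0.7   2.28  2.2   0.17  0.1 ] maxstep 0.26
   [ 0.45 -0.25  0.1 ] [-179.   18. -178.] [ 1.19  0.63 -0.94  2.19  1.04  0.43  1.1 ] maxstep 0.26
   [ 0.44 -0.01  0.1 ] [180.  14. 179.] [ 0.58  0.52 -0.9   2.35  1.2   0.48  0.25] maxstep 0.26
minmarg 0.005 err 0.0056 maxstep 0.26
```

```bash
cat > cand3.py <<'E'
from cand import *
q0,_,_,_=run(o["qpos"],[([.47,-.26,.22],E(0,0,4)),([.47,-.26,.22],E(0,0,94)),([.47,-.26,.22],E(0,0,184))],verb=False)
for g in (26,28):
  for side in (0,10,20,30):
    print(g,side)
    r=run(q0,[([.47,-.27,.2],E(0,side,184)),([.455,-.275,.09],E(0,side,184)),([.455,-.275,.075],E(12,side,184)),([.455,-.275,.06],E(14,0,184)),([.4568,-.2751,.006],E(g,0,184)),([.4568,-.2751,.065],E(g-18,0,184)),([.45,-.25,.1],E(14,0,182)),([.44,-.01,.1],E(14,0,179.2))])
    print("minmarg",r[1].round(3),"err",r[2].round(4),"maxstep",r[3].round(2))
E
python3 cand3.py
```

```text
26 0
   [ 0.47 -0.27  0.2 ] [-180.    0. -176.] [ 0.61  0.44 -0.26  1.84  0.14  0.88  1.92] maxstep 0.0
   [ 0.455 -0.275  0.09 ] [-180.    0. -176.] [ 0.59  0.58 -0.22  1.95  0.21  0.63  1.88] maxstep 0.02
   [ 0.455 -0.275  0.075] [-179.   12. -176.] [ 0.71  0.57 -0.29  2.1   0.19  0.32  1.95] maxstep 0.03
   [ 0.455 -0.275  0.06 ] [-179.   14. -176.] [ 0.73  0.59 -0.29  2.12  0.19  0.23  1.96] maxstep 0.03
   [ 0.4568 -0.2751  0.006 ] [-178.   26. -175.] [ 1.24  0.9  -0.89  2.25  2.01  0.4   0.39] maxstep 0.35
   [ 0.4568 -0.2751  0.065 ] [-179.    8. -176.] [ 1.14  0.77 -0.94  2.04  0.96  0.68  1.25] maxstep 0.35
   [ 0.45 -0.25  0.1 ] [-179.   14. -178.] [ 1.19  0.66 -0.98  2.14  0.97  0.55  1.16] maxstep 0.35
   [ 0.44 -0.01  0.1 ] [180.  14. 179.] [ 0.59  0.52 -0.91  2.35  1.2   0.49  0.25] maxstep 0.35
minmarg 0.005 err 0.0055 maxstep 0.35
26 10
   [ 0.47 -0.27  0.2 ] [-170.   -1. -176.] [ 0.45  0.4  -0.18  1.91  0.33  0.81  1.7 ] maxstep 0.02
   [ 0.455 -0.275  0.09 ] [-170.   -1. -176.] [ 0.42  0.56 -0.11  2.02  0.44  0.55  1.58] maxstep 0.02
   [ 0.455 -0.275  0.075] [-169
[... 5049 characters left out ...]
77.] [0.08 0.6  0.05 2.14 1.02 0.59 0.83] maxstep 0.07
   [ 0.455 -0.275  0.075] [-149.    7. -172.] [0.05 0.61 0.11 2.29 1.63 0.42 0.24] maxstep 0.07
   [ 0.455 -0.275  0.06 ] [-179.   14. -176.] [ 0.96  0.64 -0.6   2.12  0.77  0.34  1.42] maxstep 0.16
   [ 0.4568 -0.2751  0.006 ] [-178.   28. -175.] [ 1.3   0.94 -0.95  2.27  2.08  0.44  0.36] maxstep 0.26
   [ 0.4568 -0.2751  0.065 ] [-179.   10. -176.] [ 1.16  0.76 -0.94  2.06  0.99  0.63  1.22] maxstep 0.26
   [ 0.45 -0.25  0.1 ] [-179.   14. -178.] [ 1.19  0.67 -0.99  2.14  0.97  0.56  1.15] maxstep 0.26
   [ 0.44 -0.01  0.1 ] [180.  14. 179.] [ 0.6   0.53 -0.93  2.35  1.21  0.5   0.25] maxstep 0.26
minmarg 0.005 err 0.0025 maxstep 0.26
```

```bash
cat > rs.py <<'E'
from cand import *
from multiprocessing import Pool
q1,_,_,_=run(o["qpos"],[([.47,-.2,.22],E(0,0,4)),([.5,-.15,.22],E(0,0,94))],verb=False)
def f(seed):
    r=np.random.default_rng(seed);W=[]
    for k in range(2):
        W.append((np.array([r.uniform(.42,.6),r.uniform(-.3,0),r.uniform(.13,.25)]).round(2),np.round([r.uniform(-10,20),r.uniform(-10,40),r.uniform(140,250)])))
    WW=[(p,E(*e)) for p,e in W]+[([.452,-.275,.075],E(14,0,184)),([.4568,-.2751,.006],E(27,0,184))]
    try: x=run(q1,WW,n=8,verb=False)
    except Exception as ex: return None
    return (x[1] if x[2]<.004 else -1),x[3],W,x[0]
if __name__=="__main__":
    print(q1.round(2))
    with Pool(4) as p: R=[x for x in p.map(f,range(400)) if x]
    R.sort(key=lambda x:-x[0])
    for x in R[:6]: print(x[0].round(3),x[1].round(2),[(list(p),list(e)) for p,e in x[2]],x[3].round(2))
E
time OMP_NUM_THREADS=1 timeout 560 python3 rs.py
```

```text
[ 0.1   0.38  0.1   1.88 -0.05  0.88  0.3 ]
0.005 0.36 [([np.float64(0.43), np.float64(-0.09), np.float64(0.13)], [np.float64(-5.0), np.float64(-2.0), np.float64(217.0)]), ([np.float64(0.5), np.float64(-0.23), np.float64(0.2)], [np.float64(10.0), np.float64(-10.0), np.float64(246.0)])] [ 1.28  0.93 -0.94  2.26  2.03  0.44  0.4 ]
0.005 0.53 [([np.float64(0.42), np.float64(-0.14), np.float64(0.18)], [np.float64(10.0), np.float64(-6.0), np.float64(248.0)]), ([np.float64(0.42), np.float64(-0.07), np.float64(0.19)], [np.float64(14.0), np.float64(38.0), np.float64(153.0)])] [ 1.29  0.93 -0.95  2.26  2.02  0.45  0.42]
0.005 0.41 [([np.float64(0.42), np.float64(-0.23), np.float64(0.22)], [np.float64(2.0), np.float64(35.0), np.float64(168.0)]), ([np.float64(0.48), np.float64(-0.28), np.float64(0.24)], [np.float64(8.0), np.float64(32.0), np.float64(146.0)])] [ 1.28  0.93 -0.94  2.26  2.03  0.44  0.4 ]
0.005 0.41 [([np.float64(0.58), np.float64(-0.25), np.float64(0.2)], [np.float64(1.0), np.float64(16.0), np.float64(173.0)]), ([np.float64(0.55), np.float64(-0.18), np.float64(0.15)], [np.float64(7.0), np.float64(33.0), np.float64(175.0)])] [ 1.28  0.93 -0.94  2.26  2.03  0.44  0.4 ]
0.005 0.41 [([np.float64(0.59), np.float64(-0.01), np.float64(0.24)], [np.float64(-9.0), np.float64(33.0), np.float64(240.0)]), ([np.float64(0.42), np.float64(-0.2), np.float64(0.15)], [np.float64(14.0), np.float64(18.0), np.float64(189.0)])] [ 1.28  0.93 -0.94  2.26  2.03  0.44  0.4 ]
0.005 0.41 [([np.float64(0.52), np.float64(-0.26), np.float64(0.15)], [np.float64(-10.0), np.float64(1.0), np.float64(232.0)]), ([np.float64(0.59), np.float64(-0.23), np.float64(0.15)], [np.float64(19.0), np.float64(30.0), np.float64(200.0)])] [ 1.28  0.93 -0.94  2.26  2.03  0.44  0.4 ]
real	3m47.638s
user	14m37.367s
sys	0m0.346s
```

Everything routes through the half-turned grasp (tool yaw ≈184°), so I'll go up to tool-down, turn, lean in the air, check the joints, and only then descend.

```bash
python3 plan.py .47 -.26 .22 180 0 94 10
```

```text
now [ 0.4494 -0.2722  0.1318] [-179.47  -29.76    4.26] q [ 0.98  0.47 -0.42  2.25 -1.18  0.16  0.28] F [-0.2 -0.1  0.1] w 0.0856 t 9.475
[0.6,-0.1,-0.65,2.5,-2.5,-8.5]
[0.65,-0.05,-0.7,2,-2.5,-9]
[0.55,0,-0.7,2.5,-2,-8.5]
[0.55,0.1,-0.75,2,-2.5,-9]
[0.5,0.1,-0.75,2.5,-2.5,-8.5]
[0.45,0.2,-0.75,2,-2.5,-9]
[0.4,0.2,-0.8,2.5,-2,-8.5]
[0.3,0.2,-0.85,2,-2.5,-9]
[0.25,0.25,-0.85,2.5,-2.5,-8.5]
[0.2,0.2,-0.85,2.5,-2.5,-9]
end [ 0.47   -0.2599  0.2199] [-179.78    0.19   94.1 ]
```

{"name": "servo_tool", "arguments": {
  "rows": [
    [[0.6,0,-0.7,2.5,-2.5,-8.5],[0.6,0,-0.7,2,-2.5,-9],[0.6,0,-0.7,2.5,-2,-8.5],[0.6,0.1,-0.7,2,-2.5,-9],[0.5,0.1,-0.8,2.5,-2.5,-8.5]]
  ]
}}

```text
clock: 10.1
position: [0.4599, -0.2673, 0.1759]
tool_rot: [3.037, -0.265, 0.869]
force: [0.5, 1.1, -0.1]
grip_width: 0.0856
```

{"name": "servo_tool", "arguments": {
  "rows": [
    [[0.4,0.2,-0.8,2,-2.5,-9],[0.4,0.2,-0.8,2.5,-2,-8.5],[0.3,0.2,-0.8,2,-2.5,-9],[0.2,0.2,-0.8,2.5,-2.5,-8.5],[0.2,0.2,-0.8,2.5,-2.5,-9]]
  ]
}}

```text
clock: 10.72
position: [0.4693, -0.2624, 0.2187]
tool_rot: [3.141, 0.0, 1.627]
force: [0.7, 0.4, 0.2]
grip_width: 0.0851
```

```bash
python3 plan.py .465 -.27 .17 180 0 184 10
```

```text
now [ 0.4693 -0.2624  0.2187] [179.96   0.    93.24] q [ 0.39  0.4   0.01  1.85 -0.    0.9   0.46] F [0.7 0.4 0.2] w 0.0851 t 10.725
[-0.05,-0.05,0.5,0,0,-9]
[-0.1,-0.05,0.45,0,0,-9]
[-0.05,-0.1,0.5,0,0,-9]
[-0.05,-0.05,0.5,0,0,-9.5]
[-0,-0.1,0.5,0,0,-9]
[-0.05,-0.05,0.45,0,0,-9]
[0,-0.1,0.5,0,0,-9]
[0,-0.1,0.5,0,0,-9]
[0.05,-0.05,0.5,0,0,-9]
[0.05,-0.1,0.45,0,0,-9.5]
end [ 0.4649 -0.2699  0.1702] [-1.8000e+02  4.0000e-02 -1.7576e+02]
```

{"name": "servo_tool", "arguments": {
  "rows": [
    [[-0.1,0,0.5,0,0,-9],[-0.1,-0.1,0.5,0,0,-9],[0,-0.1,0.5,0,0,-9],[0,-0.1,0.5,0,0,-9.5],[0,-0.1,0.5,0,0,-9]]
  ]
}}

```text
clock: 11.35
position: [0.466, -0.2659, 0.1931]
tool_rot: [3.139, 0.001, 2.422]
force: [-0.2, -0.5, -0.4]
grip_width: 0.0853
```

{"name": "servo_tool", "arguments": {
  "rows": [
    [[0,-0.1,0.5,0,0,-9],[0,-0.1,0.5,0,0,-9],[0,-0.1,0.5,0,0,-9],[0,-0.1,0.5,0,0,-9],[0,-0.1,0.4,0,0,-9.5]]
  ]
}}

```text
clock: 11.98
position: [0.4641, -0.2705, 0.169]
tool_rot: [3.141, 0.002, -3.067]
force: [-0.1, -0.2, -0.2]
grip_width: 0.0853
```

```bash
python3 plan.py .455 -.275 .11 180 28 184 10
cat > c4.py <<'E'
from cand import *
for side in (0,20):
    r=run(o["qpos"],[([.455,-.275,.11],E(28,side,184)),([.455,-.275,.11],E(28,0,184)),([.4568,-.2751,.006],E(27,0,184))])
    print(r[1:])
E
python3 c4.py
```

```text
now [ 0.4641 -0.2705  0.169 ] [ 1.7994e+02  1.1000e-01 -1.7573e+02] q [ 0.69  0.48 -0.36  1.88  0.22  0.82  1.85] F [-0.1 -0.2 -0.2] w 0.0853 t 11.975
[0.1,-0.05,0.6,0,-3,0]
[0.1,-0.05,0.55,0,-2.5,0]
[0.15,-0,0.6,0,-3,0]
[0.2,-0.05,0.55,0,-2.5,0]
[0.2,-0.05,0.6,0,-3,0]
[0.25,-0.05,0.55,0,-2.5,0]
[0.25,-0,0.5,0,-3,0]
[0.3,-0.05,0.55,0,-3,0]
[0.3,-0.05,0.5,0,-2.5,0]
[0.35,-0.05,0.5,0,-3,0]
end [ 0.4549 -0.2751  0.1099] [ 179.93   28.11 -175.77]
   [ 0.455 -0.275  0.11 ] [-178.   28. -175.] [ 1.23  0.59 -0.83  2.25  1.32  0.17  0.95] maxstep 0.62
   [ 0.455 -0.275  0.11 ] [-178.   28. -175.] [ 1.23  0.59 -0.83  2.25  1.39  0.17  0.89] maxstep 0.62
   [ 0.4568 -0.2751  0.006 ] [-178.   27. -175.] [ 1.31  0.95 -0.98  2.26  1.99  0.47  0.45] maxstep 0.62
(np.float64(0.005000000000000032), np.float64(0.007565045609813135), np.float64(0.6207738241086056))
   [ 0.455 -0.275  0.11 ] [-156.   23. -166.] [ 0.84  0.53 -0.62  2.39  2.16  0.5   0.01] maxstep 0.65
   [ 0.455 -0.275  0.11 ] [-178.   28. -175.] [ 1.23  0.59 -0.83  2.25  1.41  0.17  0.86] maxstep 0.65
   [ 0.4568 -0.2751  0.006 ] [-178.   27. -175.] [ 1.31  0.95 -0.98  2.26  1.99  0.47  0.45] maxstep 0.65
(np.float64(0.005000000000000032), np.float64(0.006457665400379618), np.float64(0.6508602179827528))
```

{"name": "servo_tool", "arguments": {
  "rows": [
    [[0.1,0,0.6,0,-3,0],[0.1,0,0.6,0,-2.5,0],[0.2,0,0.6,0,-3,0],[0.2,0,0.6,0,-2.5,0],[0.2,0,0.6,0,-3,0]]
  ]
}}

```text
clock: 12.6
position: [0.4593, -0.2708, 0.1383]
tool_rot: [3.141, 0.248, -3.072]
force: [0.9, -0.4, -0.4]
grip_width: 0.0853
```

{"name": "servo_tool", "arguments": {
  "rows": [
    [[0.2,-0.1,0.5,0,-2.5,0],[0.3,-0.1,0.5,0,-3,0],[0.3,-0.1,0.5,0,-3,0]]
  ]
}}

```text
clock: 12.98
position: [0.4561, -0.2741, 0.1215]
tool_rot: [3.141, 0.396, -3.072]
force: [-0.4, -0.3, 0.3]
grip_width: 0.0856
```

```bash
python3 plan.py .455 -.275 .11 180 28 184 3;python3 c4.py
```

```text
now [ 0.4561 -0.2741  0.1215] [ 179.96   22.7  -176.04] q [ 1.01  0.5  -0.55  2.18  0.12  0.2   2.08] F [-0.4 -0.3  0.3] w 0.0856 t 12.975
[0.2,-0.05,0.35,0,-2,-0]
[0.2,-0,0.3,0,-1.5,-0]
[0.2,-0.05,0.35,0,-2,-0]
end [ 0.4549 -0.2751  0.1099] [ 179.96   28.2  -176.04]
   [ 0.455 -0.275  0.11 ] [-178.   28. -175.] [ 1.23  0.59 -0.83  2.25  1.37  0.17  0.9 ] maxstep 0.19
   [ 0.455 -0.275  0.11 ] [-178.   28. -175.] [ 1.23  0.59 -0.83  2.25  1.39  0.17  0.89] maxstep 0.19
   [ 0.4568 -0.2751  0.006 ] [-178.   27. -175.] [ 1.31  0.95 -0.98  2.26  1.99  0.47  0.45] maxstep 0.19
(np.float64(0.005000000000000032), np.float64(0.003935641707861614), np.float64(0.19437109736792169))
   [ 0.455 -0.275  0.11 ] [-156.   23. -166.] [ 1.04  0.6  -0.88  2.39  2.02  0.63  0.2 ] maxstep 0.42
   [ 0.455 -0.275  0.11 ] [-178.   28. -175.] [ 1.23  0.59 -0.83  2.25  1.41  0.17  0.86] maxstep 0.42
   [ 0.4568 -0.2751  0.006 ] [-178.   27. -175.] [ 1.31  0.95 -0.98  2.26  1.99  0.47  0.45] maxstep 0.42
(np.float64(0.005000000000000032), np.float64(0.006472586408578741), np.float64(0.421697129052102))
```

Continue the lean slowly, right at the j6 limit.

{"name": "servo_tool", "arguments": {
  "rows": [
    [[0.1,0,0.2,0,-1,0],[0.1,0,0.2,0,-1,0],[0.1,0,0.2,0,-1,0],[0.1,0,0.2,0,-1,0],[0.2,0,0.2,0,-1,0]]
  ]
}}

```text
clock: 13.6
position: [0.4546, -0.2748, 0.1098]
tool_rot: [3.141, 0.478, -3.074]
force: [-0.1, -0.2, -1.0]
grip_width: 0.0857
```

```bash
python3 plan.py .455 -.275 .08 180 28 184 5
```

```text
now [ 0.4546 -0.2748  0.1098] [ 179.95   27.42 -176.12] q [ 1.25  0.61 -0.83  2.22  1.03  0.16  1.25] F [-0.1 -0.2 -1. ] w 0.0857 t 13.6
[0.25,-0,0.55,-0,-0,-0]
[0.3,-0,0.5,-0,-0,-0]
[0.25,-0,0.55,-0,-0.5,-0]
[0.3,-0,0.55,-0,0,-0]
[0.25,-0.05,0.5,-0,-0,-0]
end [ 0.455  -0.2752  0.0801] [ 179.95   27.92 -176.12]
```

The servo passed through (j5 now 1.03, elbow out, pose held). Descending around the case's front end.

{"name": "servo_tool", "arguments": {
  "rows": [
    [[0.4,0,0.8,0,0,0],[0.4,0,0.8,0,0,0],[0.4,0,0.8,0,0,0],[0.4,0,0.8,0,0,0],[0.4,0,0.8,0,0,0]]
  ]
}}

```text
clock: 14.22
position: [0.4556, -0.2748, 0.0649]
tool_rot: [-3.141, 0.478, -3.073]
force: [0.4, 0.1, -0.5]
grip_width: 0.0853
```

```bash
python3 plan.py .4568 -.2751 .006 180 27.4 184 5
python3 - <<'E'
from h import *
from workcell import bot
ims=[]
for n,(x,y) in (("side",(280,90)),("top",(330,170))):
  f=bot.grab_frame(n);ims.append(cv2.resize(f["image"][y:y+130,x:x+130,::-1],None,fx=3,fy=3))
cv2.imwrite("pics/g1.png",np.hstack(ims))
E
```

```text
now [ 0.4556 -0.2748  0.0649] [-179.95   27.39 -176.07] q [ 1.25  0.73 -0.84  2.24  1.68  0.21  0.66] F [ 0.4  0.1 -0.5] w 0.0853 t 14.225
[0.5,-0,1.05,-0,-0,-0]
[0.55,-0,1.05,-0,-0,-0]
[0.5,-0,1.05,-0,-0,-0]
[0.55,-0,1.1,-0,-0,-0]
[0.5,-0.05,1.05,-0,-0,-0]
end [ 0.4569 -0.2753  0.0059] [-179.95   27.39 -176.07]
```

View pics/g1.png

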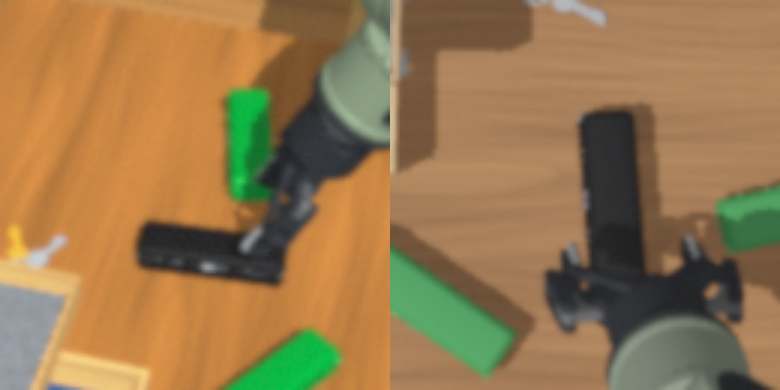

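The fingers straddle the black case's front end symmetrically and are clear of both green parts.

{"name": "servo_tool", "arguments": {
  "rows": [
    [[0.5,0,1.1,0,0,0],[0.5,0,1.1,0,0,0],[0.5,0,1.1,0,0,0],[0.5,0,1,0,0,0],[0.5,0,0.9,0,0,0]]
  ]
}}

```text
clock: 14.95
position: [0.4565, -0.2742, 0.0068]
tool_rot: [3.14, 0.478, -3.075]
force: [0.3, -0.2, 0.1]
grip_width: 0.0853
```

{"name": "servo_tool", "arguments": {
  "rows": [
    [[0,0,0,0,0,0]]
  ]
}}

```text
clock: 15.08
position: [0.4561, -0.2736, 0.0065]
tool_rot: [3.137, 0.477, -3.076]
force: [-0.1, -0.4, -0.7]
grip_width: 0.0856
```

```bash
python3 plan.py .4568 -.2751 .006 180 27.4 184 1
```

```text
now [ 0.4561 -0.2736  0.0065] [ 179.76   27.35 -176.22] q [ 1.32  0.94 -0.94  2.23  1.95  0.39  0.49] F [-0.1 -0.4 -0.7] w 0.0856 t 15.075
[-0.05,-0.15,0.05,0,-0,-0]
end [ 0.4569 -0.275   0.0062] [ 179.76   27.35 -176.22]
```

{"name": "servo_tool", "arguments": {
  "rows": [
    [[0,-0.1,0,0,0,0],[0,0,0,0,0,0],[0,0,0,0,0,0],[0,0,0,0,0,0],[0,0,0,0,0,0]]
  ],
  "grip": -1,
  "squeeze": 60
}}

```text
clock: 15.7
position: [0.4564, -0.2748, 0.0075]
tool_rot: [3.139, 0.478, -3.074]
force: [-4.4, -0.8, 8.3]
grip_width: 0.0453
```

{"name": "servo_tool", "arguments": {
  "rows": [
    [[0,0,0,0,0,0],[0,0,0,0,0,0]]
  ]
}}

```text
clock: 15.95
position: [0.4564, -0.2748, 0.0075]
tool_rot: [3.139, 0.478, -3.074]
force: [-3.9, -1.1, 9.2]
grip_width: 0.0454
```

```bash
python3 plan.py .4568 -.2751 .02 180 27.4 184 1
python3 - <<'E'
from h import *
from workcell import bot
ims=[]
for n,(x,y) in (("side",(280,90)),("top",(330,170))):
  f=bot.grab_frame(n);ims.append(cv2.resize(f["image"][y:y+130,x:x+130,::-1],None,fx=3,fy=3))
cv2.imwrite("pics/g2.png",np.hstack(ims))
E
```

```text
now [ 0.4564 -0.2748  0.0075] [ 179.85   27.41 -176.15] q [ 1.32  0.94 -0.94  2.23  1.95  0.38  0.5 ] F [-3.9 -1.1  9.2] w 0.0454 t 15.95
[-0.6,-0.05,-1.1,0,0,-0]
end [ 0.4567 -0.2753  0.02  ] [ 179.85   27.41 -176.15]
```

View pics/g2.png

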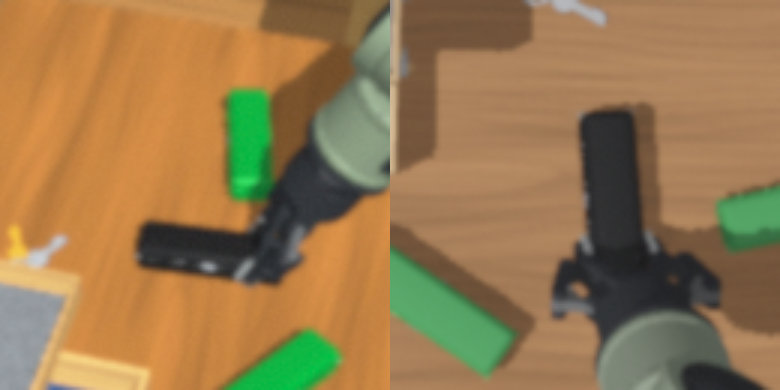

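The case is held at 45.4 mm opening. Lift a little first, then up with the nose dipping 14°.

{"name": "servo_tool", "arguments": {
  "rows": [
    [[-0.3,0,-0.6,0,0,0],[-0.4,0,-0.8,0,0,0],[-0.5,0,-1,0,0,0]]
  ],
  "squeeze": 80
}}

```text
clock: 16.42
position: [0.4558, -0.2746, 0.0345]
tool_rot: [3.138, 0.478, -3.075]
force: [0.0, 0.2, -1.6]
grip_width: 0.0448
```

```bash
python3 plan.py .448 -.27 .105 180 13.4 183 8
cat > c5.py <<'E'
from cand import *
g=27.4
def T(C,zc,b):
    v=tcp(C,zc,b,g,c=.0363,h=-.0095); return (v[:3],E(v[3],0,v[4]))
W=[([.448,-.27,.105],E(13.4,0,183)),T(-.125,.10,14),T(-.10,.095,13),T(-.06,.085,7),T(-.03,.08,2),T(-.002,.08,0),T(-.002,.025,0)]
r=run(o["qpos"],W);print(r[1:])
E
python3 c5.py
```

```text
now [ 0.4558 -0.2746  0.0345] [ 179.79   27.4  -176.2 ] q [ 1.3   0.84 -0.91  2.23  1.85  0.31  0.55] F [ 0.   0.2 -1.6] w 0.0448 t 16.425
[-0.3,0.05,-0.85,0,1.5,0]
[-0.3,0.1,-0.8,0,2,0]
[-0.3,0.05,-0.85,0,1.5,0.5]
[-0.25,0.05,-0.85,0,2,-0]
[-0.2,0.1,-0.85,0.5,1.5,0]
[-0.2,0.05,-0.9,-0,2,0]
[-0.2,0.05,-0.85,-0,1.5,0]
[-0.1,0.1,-0.85,-0,2,0.5]
end [ 0.4479 -0.2698  0.1047] [ 179.96   13.39 -177.23]
   [ 0.448 -0.27   0.105] [-179.   13. -177.] [ 1.26  0.7  -1.05  2.11  0.97  0.63  1.22] maxstep 0.14
   [ 0.43999585 -0.01023087  0.09956396] [180.  13. 179.] [ 0.64  0.56 -0.99  2.34  1.2   0.55  0.26] maxstep 0.14
   [ 0.46500674 -0.01058011  0.09390921] [180.  14. 179.] [ 0.62  0.59 -0.96  2.3   1.25  0.55  0.24] maxstep 0.14
   [ 0.50532229 -0.01114306  0.07999467] [180.  20. 179.] [ 0.58  0.65 -0.91  2.3   1.56  0.54 -0.02] maxstep 0.14
   [ 0.53589706 -0.01156999  0.07177264] [180.  25. 179.] [ 0.59  0.72 -0.93  2.29  1.8   0.6  -0.21] maxstep 0.14
   [ 0.56420373 -0.01196525  0.0705    ] [180.  27. 179.] [ 0.58  0.75 -0.93  2.25  1.85  0.62 -0.22] maxstep 0.14
   [ 0.56420373 -0.01196525  0.0155    ] [180.  27. 179.] [ 0.57  0.9  -0.92  2.26  2.03  0.72 -0.33] maxstep 0.14
(np.float64(0.08947367605514847), np.float64(0.0008204287823661048), np.float64(0.14361500766234836))
```

{"name": "servo_tool", "arguments": {
  "rows": [
    [[-0.3,0,-0.8,0,1.5,0],[-0.3,0.1,-0.8,0,2,0],[-0.3,0.1,-0.9,0,1.5,0.5],[-0.2,0.1,-0.9,0,2,0],[-0.2,0.1,-0.9,0.5,1.5,0]]
  ]
}}

```text
clock: 17.05
position: [0.4503, -0.2712, 0.0796]
tool_rot: [-3.139, 0.33, -3.084]
force: [0.3, -0.2, -1.7]
grip_width: 0.0447
```

{"name": "servo_tool", "arguments": {
  "rows": [
    [[-0.2,0,-0.9,0,2,0],[-0.2,0,-0.9,0,1.5,0],[-0.1,0.1,-0.9,0,2,0.5]]
  ]
}}

```text
clock: 17.42
position: [0.4469, -0.2703, 0.1067]
tool_rot: [3.141, 0.234, -3.093]
force: [0.0, -0.4, -1.8]
grip_width: 0.0451
```

```bash
python3 plan.py .44 -.0102 .105 180 13.4 179.2 12
python3 - <<'E'
from h import *
from workcell import bot
ims=[]
for n,(x,y) in (("side",(280,90)),("top",(330,170))):
  f=bot.grab_frame(n);ims.append(cv2.resize(f["image"][y:y+130,x:x+130,::-1],None,fx=3,fy=3))
cv2.imwrite("pics/g3.png",np.hstack(ims))
E
```

```text
now [ 0.4469 -0.2703  0.1067] [ 179.99   13.38 -177.23] q [ 1.23  0.67 -0.98  2.1   0.87  0.58  1.32] F [ 0.  -0.4 -1.8] w 0.0451 t 17.425
[-0.05,2.15,0.05,0,-0,0.5]
[-0,2.2,0,0,-0,0]
[-0.05,2.15,0.05,0,-0,0.5]
[0,2.15,0,0.5,-0,0]
[0,2.2,0,-0,-0,0.5]
[0,2.15,0,-0,-0,0]
[0.05,2.2,0,-0,-0,0.5]
[0,2.15,0,0,-0,0.5]
[0.05,2.15,0.05,0,-0,0]
[0.05,2.2,-0,0,-0,0.5]
[0.1,2.15,-0,0.5,-0,0]
[0.05,2.15,-0,-0,-0,0.5]
end [ 0.4401 -0.0104  0.1048] [-179.84   13.38  179.17]
```

View pics/g3.png

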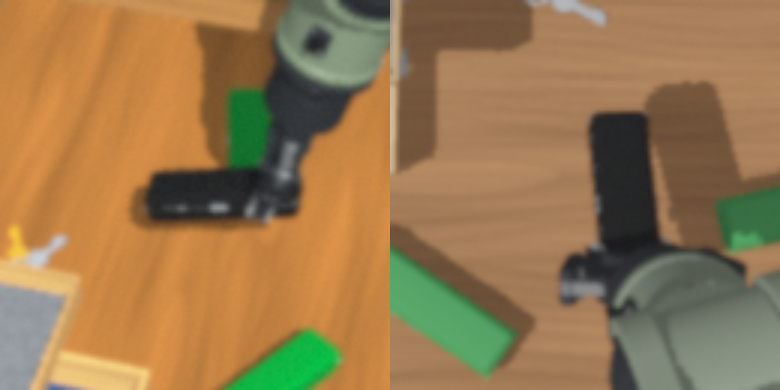

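{"name": "servo_tool", "arguments": {
  "rows": [
    [[0,2.2,0,0,0,0.5],[0,2.2,0,0,0,0],[0,2.2,0,0,0,0.5],[0,2.2,0,0.5,0,0],[0,2.2,0,0,0,0.5]]
  ]
}}

```text
clock: 18.15
position: [0.4425, -0.1596, 0.106]
tool_rot: [-3.14, 0.235, -3.12]
force: [0.4, 0.0, -0.7]
grip_width: 0.0449
```

{"name": "servo_tool", "arguments": {
  "rows": [
    [[0,2.2,0,0,0,0],[0,2.2,0,0,0,0.5],[0,2.2,0,0,0,0.5],[0,2.2,0,0,0,0],[0,2.2,0,0,0,0.5]]
  ]
}}

```text
clock: 18.77
position: [0.441, -0.0496, 0.106]
tool_rot: [3.136, 0.235, 3.136]
force: [-0.2, 0.1, -1.4]
grip_width: 0.0447
```

```bash
python3 plan.py .44 -.0102 .10 180 13.4 179.2 3
```

```text
now [ 0.441  -0.0496  0.106 ] [179.7   13.44 179.7 ] q [ 0.67  0.5  -0.86  2.32  1.06  0.44  0.52] F [-0.2  0.1 -1.4] w 0.0447 t 18.775
[0.1,1.3,0.2,0,0,0]
[0.05,1.3,0.2,0.5,0,0.5]
[0.1,1.35,0.15,-0,0,-0]
end [ 0.4402 -0.01    0.1001] [-179.92   13.44  179.19]
```

{"name": "servo_tool", "arguments": {
  "rows": [
    [[0.1,1.3,0.2,0,0,0],[0,1.3,0.2,0.5,0,0.5],[0.1,1.3,0.1,0,0,0],[0,0,0,0,0,0]]
  ]
}}

```text
clock: 19.27
position: [0.4406, -0.0106, 0.1007]
tool_rot: [-3.14, 0.234, 3.129]
force: [-0.1, 0.0, -2.5]
grip_width: 0.0447
```

```bash
python3 plan.py .465 -.0106 .094 180 14.4 179.2 2
python3 - <<'E'
from h import *
from workcell import bot
ims=[]
for n,(x,y) in (("side",(230,150)),("top",(250,140))):
  f=bot.grab_frame(n);ims.append(cv2.resize(f["image"][y:y+130,x:x+130,::-1],None,fx=3,fy=3)); pickle.dump(f,open(n+"5.pkl","wb"))
cv2.imwrite("pics/g4.png",np.hstack(ims))
E
```

```text
now [ 0.4406 -0.0106  0.1007] [-179.92   13.41  179.3 ] q [ 0.54  0.5  -0.83  2.33  1.12  0.46  0.34] F [-0.1  0.  -2.5] w 0.0447 t 19.275
[-1.1,0,0.6,-0,-0.5,0]
[-1.1,0.05,0.65,-0,-0.5,0]
end [ 0.4649 -0.0104  0.0937] [-179.92   14.41  179.3 ]
```

View pics/g4.png

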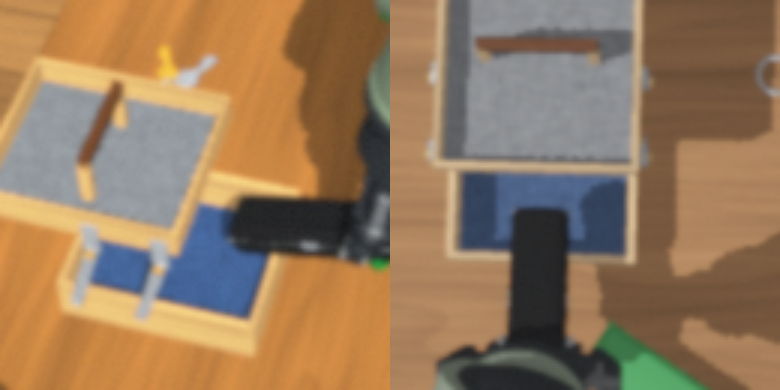

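The case is centred on the compartment with its nose over the blue floor, just in front of the tray. Feeding it in under the tray while levelling.

{"name": "servo_tool", "arguments": {
  "rows": [
    [[-1.1,0,0.6,0,-0.5,0],[-1.1,0,0.6,0,-0.5,0]]
  ]
}}

```text
clock: 19.62
position: [0.466, -0.0124, 0.0939]
tool_rot: [-3.139, 0.252, 3.126]
force: [-0.8, 0.0, -0.5]
grip_width: 0.0451
```

```bash
python3 plan.py .5053 -.0111 .080 180 20.4 179.2 4
```

```text
now [ 0.466  -0.0124  0.0939] [-179.88   14.44  179.13] q [ 0.51  0.53 -0.8   2.29  1.17  0.46  0.31] F [-0.8  0.  -0.5] w 0.0451 t 19.625
[-0.85,0.05,0.6,-0,-1.5,-0]
[-0.85,0.05,0.6,-0,-1.5,-0]
[-0.85,0.05,0.6,-0,-1.5,-0]
[-0.8,0.05,0.65,-0,-1.5,-0]
end [ 0.5052 -0.011   0.0801] [-179.87   20.44  179.15]
```

{"name": "servo_tool", "arguments": {
  "rows": [
    [[-0.8,0,0.6,0,-1.5,0],[-0.8,0,0.6,0,-1.5,0],[-0.8,0.1,0.6,0,-1.5,0],[-0.8,0.1,0.6,0,-1.5,0]]
  ]
}}

```text
clock: 20.12
position: [0.5035, -0.0105, 0.0799]
tool_rot: [-3.14, 0.357, 3.127]
force: [0.0, -0.9, -1.0]
grip_width: 0.0446
```

```bash
python3 plan.py .5359 -.0116 .072 180 25.4 179.2 4
```

```text
now [ 0.5035 -0.0105  0.0799] [-179.89   20.44  179.18] q [ 0.44  0.58 -0.72  2.3   1.56  0.42 -0.05] F [ 0.  -0.9 -1. ] w 0.0446 t 20.125
[-0.7,-0,0.45,-0,-1,-0]
[-0.65,-0.05,0.5,-0,-1.5,-0]
[-0.7,0,0.5,-0,-1,-0]
[-0.65,-0,0.5,-0,-1.5,-0]
end [ 0.5358 -0.0115  0.072 ] [-179.88   25.44  179.19]
```

{"name": "servo_tool", "arguments": {
  "rows": [
    [[-0.7,0,0.5,0,-1,0],[-0.7,-0.1,0.5,0,-1.5,0],[-0.7,0,0.5,0,-1,0],[-0.6,0,0.5,0,-1.5,0]]
  ]
}}

```text
clock: 20.62
position: [0.5361, -0.012, 0.0716]
tool_rot: [-3.14, 0.444, 3.127]
force: [0.1, -0.3, -1.7]
grip_width: 0.0448
```

```bash
python3 plan.py .5642 -.0120 .0705 180 27.4 179.2 4
```

```text
now [ 0.5361 -0.012   0.0716] [-179.89   25.45  179.18] q [ 0.47  0.65 -0.76  2.29  1.84  0.49 -0.28] F [ 0.1 -0.3 -1.7] w 0.0448 t 20.625
[-0.6,0,0.35,-0,-0.5,-0]
[-0.65,0,0.3,-0,-0.5,-0]
[-0.6,0.05,0.35,-0,-0.5,-0]
[-0.65,-0,0.35,-0,-0.5,-0]
end [ 0.5645 -0.012   0.0705] [-179.89   27.45  179.18]
```

{"name": "servo_tool", "arguments": {
  "rows": [
    [[-0.6,0,0.3,0,-0.5,0],[-0.6,0,0.3,0,-0.5,0],[-0.6,0,0.4,0,-0.5,0],[-0.6,0,0.3,0,-0.5,0],[0,0,0,0,0,0]]
  ]
}}

```text
clock: 21.25
position: [0.5626, -0.0123, 0.0708]
tool_rot: [-3.139, 0.478, 3.128]
force: [-1.1, 0.0, -1.2]
grip_width: 0.045
```

```bash
python3 plan.py .5642 -.0120 .025 180 27.4 179.2 4
python3 - <<'E'
from h import *
from workcell import bot
ims=[]
for n,(x,y) in (("side",(230,150)),("top",(250,140))):
  f=bot.grab_frame(n);ims.append(cv2.resize(f["image"][y:y+130,x:x+130,::-1],None,fx=3,fy=3)); pickle.dump(f,open(n+"5.pkl","wb"))
cv2.imwrite("pics/g5.png",np.hstack(ims))
E
```

```text
now [ 0.5626 -0.0123  0.0708] [-179.87   27.39  179.21] q [ 0.47  0.68 -0.76  2.25  1.89  0.51 -0.3 ] F [-1.1  0.  -1.2] w 0.045 t 21.25
[0.5,0,1.05,-0,-0,0]
[0.5,0,1,-0,-0,0]
[0.5,0.05,1.05,-0,-0,0]
[0.45,-0,1.05,-0,-0,0]
end [ 0.5644 -0.0119  0.025 ] [-179.87   27.39  179.21]
```

View pics/g5.png

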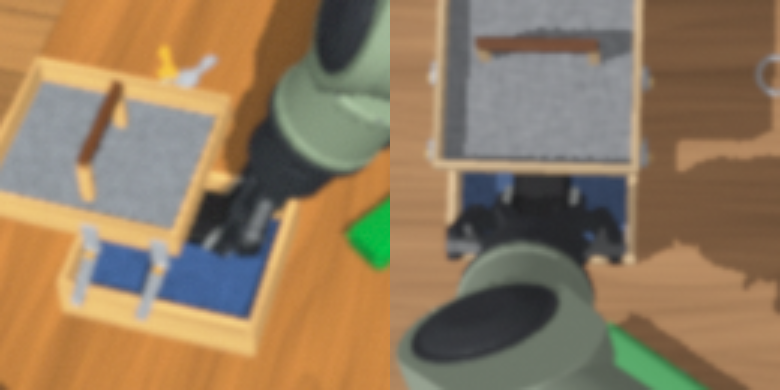

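The case is level under the raised tray, with the gripper clear of the walls. Lowering.

{"name": "servo_tool", "arguments": {
  "rows": [
    [[0.4,0,1,0,0,0],[0.5,0,1,0,0,0],[0.5,0,1,0,0,0],[0.5,0,1,0,0,0],[0.4,0,0.8,0,0,0]]
  ]
}}

```text
clock: 21.98
position: [0.5638, -0.0125, 0.0169]
tool_rot: [-3.139, 0.477, 3.128]
force: [0.0, -0.4, -2.1]
grip_width: 0.0445
```

```bash
python3 plan.py .5642 -.0120 .016 180 27.4 179.2 3
```

```text
now [ 0.5638 -0.0125  0.0169] [-179.86   27.36  179.21] q [ 0.48  0.83 -0.78  2.25  2.07  0.62 -0.42] F [ 0.  -0.4 -2.1] w 0.0445 t 21.975
[0,0,0.05,-0,-0,0]
[0,0.05,0,-0,-0,0]
[0,-0,0.05,-0,-0,0]
end [ 0.5643 -0.012   0.016 ] [-179.86   27.36  179.21]
```

{"name": "servo_tool", "arguments": {
  "rows": [
    [[0.05,0,0.1,0,0,0],[0.05,0,0.1,0,0,0],[0,0,0,0,0,0]]
  ]
}}

```text
clock: 22.35
position: [0.5641, -0.0125, 0.0156]
tool_rot: [-3.139, 0.478, 3.128]
force: [0.1, 0.3, -1.3]
grip_width: 0.0449
```

{"name": "servo_tool", "arguments": {
  "rows": [
    [[0.05,0,0.1,0,0,0],[0,0,0,0,0,0]]
  ]
}}

```text
clock: 22.6
position: [0.564, -0.0125, 0.0144]
tool_rot: [-3.139, 0.478, 3.128]
force: [-0.9, 0.2, -1.1]
grip_width: 0.0451
```

{"name": "servo_tool", "arguments": {
  "rows": [
    [[0.05,0,0.1,0,0,0],[0,0,0,0,0,0]]
  ]
}}

```text
clock: 22.85
position: [0.564, -0.0125, 0.0131]
tool_rot: [-3.139, 0.478, 3.128]
force: [-0.1, 0.1, -0.5]
grip_width: 0.0448
```

{"name": "servo_tool", "arguments": {
  "rows": [
    [[0.05,0,0.1,0,0,0],[0,0,0,0,0,0]]
  ]
}}

```text
clock: 23.1
position: [0.564, -0.0125, 0.0126]
tool_rot: [-3.139, 0.479, 3.128]
force: [-9.4, -3.0, 16.8]
grip_width: 0.0448
```

Floor contact (17 N). Ease off slightly, then open.

{"name": "servo_tool", "arguments": {
  "rows": [
    [[0,0,-0.05,0,0,0],[0,0,0,0,0,0]]
  ]
}}

```text
clock: 23.35
position: [0.5639, -0.0124, 0.0126]
tool_rot: [-3.139, 0.478, 3.128]
force: [-2.3, -0.4, 6.4]
grip_width: 0.0446
```

{"name": "servo_tool", "arguments": {
  "rows": [
    [[0,0,0,0,0,0],[0,0,0,0,0,0],[0,0,0,0,0,0],[0,0,0,0,0,0]]
  ],
  "grip": 0.7
}}

```text
clock: 23.85
position: [0.5638, -0.0124, 0.0124]
tool_rot: [-3.139, 0.478, 3.128]
force: [-0.3, -0.1, -0.2]
grip_width: 0.0726
```

```bash
python3 plan.py .535 -.012 .07 180 27.4 179.2 5
cat > c6.py <<'E'
from cand import *
W=[([.535,-.012,.07],E(27.4,0,179.2)),([.47,-.011,.12],E(14,0,179.2)),([.44,-.011,.2],E(0,0,179.2)),([.5,-.015,.27],E(0,0,134)),([.58,-.015,.28],E(0,0,89)),([.665,-.0175,.27],E(0,0,88.8))]
r=run(o["qpos"],W);print(r[1:])
E
python3 c6.py
```

```text
now [ 0.5638 -0.0124  0.0124] [-179.86   27.38  179.22] q [ 0.48  0.84 -0.78  2.25  2.08  0.63 -0.42] F [-0.3 -0.1 -0.2] w 0.0726 t 23.85
[-0,-0,-1.3,-0,-0,0]
[-0.05,-0,-1.25,-0,-0,0]
[-0,-0,-1.3,-0,-0,0]
[-0,-0,-1.3,-0,-0,0]
[-0.05,-0,-1.3,-0,-0,0]
end [ 0.535  -0.0119  0.0702] [-179.86   27.38  179.22]
   [ 0.535 -0.012  0.07 ] [180.  27. 179.] [ 0.5   0.68 -0.81  2.33  1.97  0.55 -0.4 ] maxstep 0.02
   [ 0.47  -0.011  0.12 ] [180.  14. 179.] [ 0.58  0.5  -0.89  2.26  1.02  0.51  0.45] maxstep 0.1
   [ 0.44  -0.011  0.2  ] [180.   0. 179.] [ 0.78  0.48 -1.15  2.07  0.55  0.94  0.89] maxstep 0.1
   [ 0.5   -0.015  0.27 ] [180.   0. 134.] [ 0.66  0.41 -0.97  1.85  0.38  1.08  0.31] maxstep 0.1
   [ 0.58  -0.015  0.28 ] [180.   0.  89.] [ 0.45  0.48 -0.75  1.64  0.35  1.15 -0.4 ] maxstep 0.1
   [ 0.665  -0.0175  0.27  ] [180.   0.  89.] [ 0.36  0.63 -0.7   1.42  0.41  1.24 -0.4 ] maxstep 0.1
(np.float64(0.10431885538888874), np.float64(0.00037095090062124977), np.float64(0.09904100441980823))
```

{"name": "servo_tool", "arguments": {
  "rows": [
    [[0,0,-1,0,0,0],[0,0,-1.3,0,0,0],[0,0,-1.4,0,0,0],[0,0,-1.4,0,0,0],[0,0,-1.4,0,0,0]]
  ]
}}

```text
clock: 24.48
position: [0.5335, -0.0119, 0.0714]
tool_rot: [-3.139, 0.479, 3.128]
force: [0.4, -0.2, -0.6]
grip_width: 0.0727
```

```bash
python3 plan.py .46 -.011 .13 180 14 179.2 5
```

```text
now [ 0.5335 -0.0119  0.0714] [-179.84   27.42  179.24] q [ 0.5   0.67 -0.8   2.32  1.95  0.54 -0.38] F [ 0.4 -0.2 -0.6] w 0.0727 t 24.475
[0.75,-0,-1.7,-0,2.5,0]
[0.85,-0,-1.7,-0,3,0]
[0.95,-0,-1.65,-0,2.5,0]
[1,-0.05,-1.6,-0,2.5,0]
[1.05,0,-1.55,-0,3,0]
end [ 0.4598 -0.0112  0.1302] [-179.85   13.92  179.2 ]
```

{"name": "servo_tool", "arguments": {
  "rows": [
    [[0.8,0,-1.7,0,2.5,0],[0.8,0,-1.7,0,3,0],[0.9,0,-1.6,0,2.5,0],[1,0,-1.6,0,2.5,0],[1,0,-1.6,0,3,0]]
  ]
}}

```text
clock: 25.1
position: [0.4605, -0.0102, 0.1307]
tool_rot: [-3.139, 0.242, 3.129]
force: [-0.4, -1.6, -0.4]
grip_width: 0.0726
```

```bash
python3 plan.py .43 -.011 .22 180 0 179.2 5
python3 - <<'E'
from h import *
from workcell import bot
ims=[]
for n,(x,y) in (("side",(230,150)),("top",(250,140))):
  f=bot.grab_frame(n);ims.append(cv2.resize(f["image"][y:y+130,x:x+130,::-1],None,fx=3,fy=3)); pickle.dump(f,open(n+"6.pkl","wb"))
cv2.imwrite("pics/g6.png",np.hstack(ims))
E
```

```text
now [ 0.4605 -0.0102  0.1307] [-179.85   13.87  179.25] q [ 0.52  0.43 -0.8   2.27  0.89  0.47  0.57] F [-0.4 -1.6 -0.4] w 0.0726 t 25.1
[0.15,-0.05,-1.9,-0,3,0]
[0.25,-0,-1.85,-0,2.5,0]
[0.35,-0.05,-1.85,-0,3,0]
[0.45,-0,-1.85,-0,2.5,0]
[0.55,-0.05,-1.8,-0,3,0]
end [ 0.4298 -0.0111  0.22  ] [-1.7986e+02 -1.3000e-01  1.7922e+02]
```

View pics/g6.png

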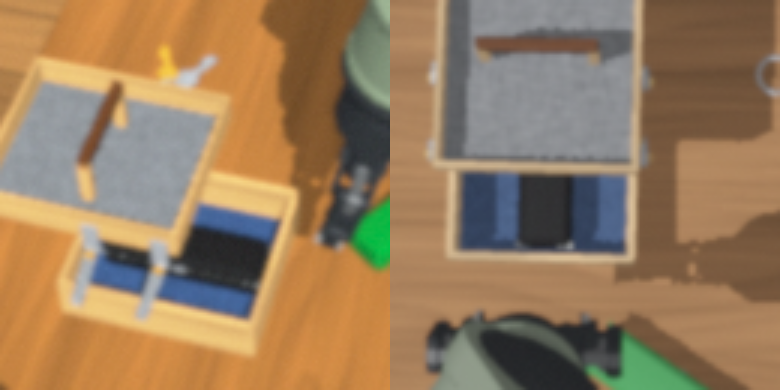

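The case lies flat on the blue floor, lengthwise and inside all the walls (top view, centre about (545,210) in the crop). Now back to the handle.

{"name": "servo_tool", "arguments": {
  "rows": [
    [[0.1,0,-1.9,0,3,0],[0.2,0,-1.9,0,2.5,0],[0.3,0,-1.9,0,3,0],[0.4,0,-1.9,0,2.5,0],[0.5,0,-1.9,0,3,0]]
  ],
  "grip": 1
}}

```text
clock: 25.82
position: [0.433, -0.0111, 0.2218]
tool_rot: [-3.136, -0.001, 3.125]
force: [-0.4, -0.1, 0.3]
grip_width: 0.0851
```

```bash
python3 plan.py .58 -.0165 .28 180 0 89 10
```

```text
now [ 0.433  -0.0111  0.2218] [-1.7970e+02 -6.0000e-02  1.7904e+02] q [ 0.74  0.39 -1.06  2.05  0.42  0.94  1.01] F [-0.4 -0.1  0.3] w 0.0851 t 25.825
[-1.45,-0.05,-0.6,-0,0,9]
[-1.45,0.2,-0.55,-0,0,9]
[-1.45,0.45,-0.6,-0,0,9]
[-1.3,0.65,-0.6,-0,0,9]
[-1.2,0.8,-0.55,-0,0,9]
[-1.1,1.05,-0.6,-0,0,9]
[-0.85,1.15,-0.6,-0,0,9]
[-0.7,1.3,-0.55,-0,0,9]
[-0.5,1.4,-0.6,-0,0.5,9]
[-0.25,1.45,-0.6,-0,-0,9]
end [ 0.5801 -0.0164  0.2801] [-179.83   -0.19   89.04]
```

{"name": "servo_tool", "arguments": {
  "rows": [
    [[-1.4,0,-0.6,0,0,9],[-1.4,0.2,-0.6,0,0,9],[-1.4,0.4,-0.6,0,0,9],[-1.3,0.6,-0.6,0,0,9],[-1.2,0.8,-0.6,0,0,9]]
  ]
}}

```text
clock: 26.45
position: [0.5052, -0.0141, 0.2512]
tool_rot: [-3.138, 0.005, 2.334]
force: [-0.3, -0.7, -0.0]
grip_width: 0.0853
```

{"name": "servo_tool", "arguments": {
  "rows": [
    [[-1.1,1,-0.6,0,0,9],[-0.9,1.2,-0.6,0,0,9],[-0.7,1.3,-0.6,0,0,9],[-0.5,1.4,-0.6,0,0,9],[-0.3,1.5,-0.6,0,0,9]]
  ]
}}

```text
clock: 27.08
position: [0.5799, -0.0176, 0.281]
tool_rot: [3.141, 0.007, 1.548]
force: [0.3, 0.1, 0.3]
grip_width: 0.0853
```

```bash
python3 plan.py .665 -.0172 .27 180 0 88.8 4
```

```text
now [ 0.5799 -0.0176  0.281 ] [179.98   0.38  88.71] q [ 0.37  0.46 -0.62  1.64  0.3   1.14 -0.36] F [0.3 0.1 0.3] w 0.0853 t 27.075
[0.05,2.15,0.3,0,0,-0]
[0.05,2.1,0.25,0,0,-0]
[0.1,2.15,0.3,0,0.5,-0]
[0.05,2.1,0.25,0,-0,-0]
end [ 0.665 -0.017  0.27 ] [ 1.7998e+02 -1.2000e-01  8.8710e+01]
```

{"name": "servo_tool", "arguments": {
  "rows": [
    [[0,2.1,0.3,0,0,0],[0.1,2.1,0.3,0,0.5,0],[0.1,2.1,0.3,0,0,0],[0,2.2,0.3,0,0,0],[0,0,0,0,0,0]]
  ]
}}

```text
clock: 27.7
position: [0.665, -0.0163, 0.2678]
tool_rot: [-3.141, -0.003, 1.554]
force: [-0.3, 0.3, -0.3]
grip_width: 0.085
```

```bash
python3 plan.py .665 -.0172 .165 180 0 88.8 5
python3 - <<'E'
from h import *
from workcell import bot
f=bot.grab_frame("side");cv2.imwrite("pics/s7.png",cv2.resize(f["image"][140:290,220:400,::-1],None,fx=4,fy=4))
E
```

```text
now [ 0.665  -0.0163  0.2678] [-179.95   -0.18   89.02] q [ 0.3   0.61 -0.59  1.42  0.35  1.22 -0.35] F [-0.3  0.3 -0.3] w 0.085 t 27.7
[-0,0,2.05,-0,-0,0]
[-0.05,0,2.05,-0,-0,0]
[-0,0,2.05,-0,-0,0]
[-0.05,0,2.05,-0,-0,0]
[-0,0,2.1,-0,-0,0]
end [ 0.6649 -0.017   0.1648] [-179.95   -0.18   89.02]
```

View pics/s7.png

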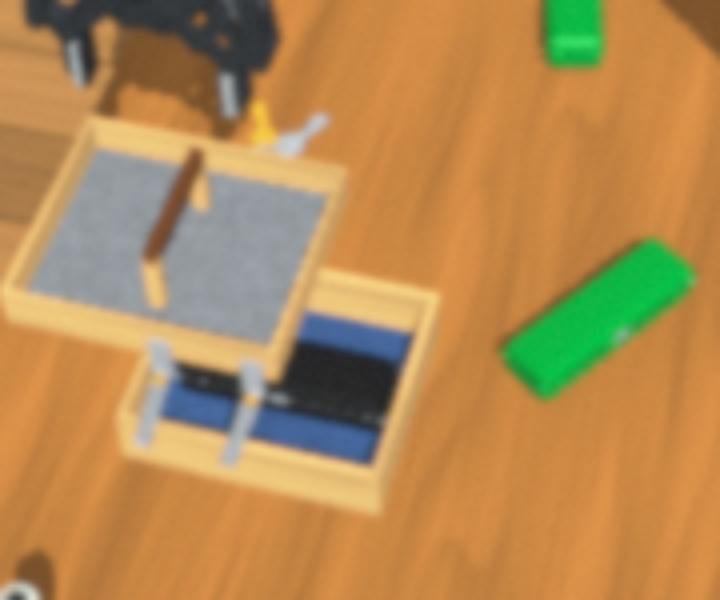

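The case lies flat on the compartment floor and the gripper is above the handle. Descend and grip.

{"name": "servo_tool", "arguments": {
  "rows": [
    [[0,0,2.5,0,0,0],[0,0,2.5,0,0,0],[0,0,2.3,0,0,0],[0,0,1.8,0,0,0],[0,0,1.1,0,0,0]]
  ]
}}

```text
clock: 28.38
position: [0.6636, -0.0151, 0.1663]
tool_rot: [-3.14, -0.006, 1.556]
force: [1.3, 0.8, -0.5]
grip_width: 0.0853
```

{"name": "servo_tool", "arguments": {
  "rows": [
    [[0,0,0,0,0,0],[0,0,0,0,0,0],[0,0,0,0,0,0],[0,0,0,0,0,0],[0,0,0,0,0,0]]
  ],
  "grip": -1,
  "squeeze": 60
}}

```text
clock: 29.0
position: [0.6641, -0.0149, 0.1674]
tool_rot: [-3.14, -0.006, 1.556]
force: [0.6, 0.2, 2.2]
grip_width: 0.0088
```

{"name": "servo_tool", "arguments": {
  "rows": [
    [[0,0,0,0,0,0]]
  ]
}}

```text
clock: 29.12
position: [0.6641, -0.0149, 0.1674]
tool_rot: [-3.14, -0.007, 1.556]
force: [0.7, -0.1, 4.8]
grip_width: 0.0088
```

{"name": "servo_tool", "arguments": {
  "rows": [
    [[0,-0.35,0.1,0,0,0],[0,-0.35,0.12,0,0,0],[0,-0.68,0.28,0,0,0],[0,-0.66,0.34,0,0,0],[0,-0.63,0.4,0,0,0]]
  ]
}}

```text
clock: 29.75
position: [0.6367, -0.0144, 0.1543]
tool_rot: [-3.14, -0.007, 1.556]
force: [6.1, -0.2, -1.5]
grip_width: 0.0086
```

{"name": "servo_tool", "arguments": {
  "rows": [
    [[0,-0.59,0.45,0,0,0],[0,-0.55,0.5,0,0,0],[0,-0.5,0.55,0,0,0],[0,-0.45,0.59,0,0,0],[0,-0.4,0.63,0,0,0]]
  ]
}}

```text
clock: 30.38
position: [0.6124, -0.0141, 0.1271]
tool_rot: [-3.141, -0.007, 1.556]
force: [11.5, -1.0, -3.2]
grip_width: 0.0088
```

{"name": "servo_tool", "arguments": {
  "rows": [
    [[0,-0.18,0.32,0,0,0],[0,-0.16,0.34,0,0,0],[0,-0.15,0.34,0,0,0],[0,-0.13,0.35,0,0,0],[0,-0.12,0.35,0,0,0]]
  ]
}}

```text
clock: 31.0
position: [0.6053, -0.014, 0.1104]
tool_rot: [-3.141, -0.006, 1.556]
force: [11.1, -2.4, -0.3]
grip_width: 0.0086
```

{"name": "servo_tool", "arguments": {
  "rows": [
    [[0,-0.1,0.36,0,0,0],[0,-0.09,0.36,0,0,0],[0,-0.07,0.36,0,0,0],[0,-0.06,0.37,0,0,0],[0,-0.04,0.37,0,0,0]]
  ]
}}

```text
clock: 31.62
position: [0.6019, -0.0139, 0.0924]
tool_rot: [3.142, -0.006, 1.556]
force: [11.0, -3.9, 1.9]
grip_width: 0.0085
```

{"name": "servo_tool", "arguments": {
  "rows": [
    [[0,0.05,0.15,0,0,0],[0,0,0.15,0,0,0],[0,0,0.15,0,0,0],[0,0,0.15,0,0,0],[0,0,0,0,0,0]]
  ]
}}

```text
clock: 32.25
position: [0.6017, -0.0139, 0.0861]
tool_rot: [-3.14, -0.006, 1.556]
force: [7.2, -2.6, -0.6]
grip_width: 0.0081
```

{"name": "servo_tool", "arguments": {
  "rows": [
    [[0,0,0.1,0,0,0],[0,0,0.05,0,0,0],[0,0,0,0,0,0]]
  ]
}}

```text
clock: 32.62
position: [0.6017, -0.0139, 0.0852]
tool_rot: [-3.14, -0.006, 1.556]
force: [3.6, -2.6, 10.4]
grip_width: 0.0088
```

{"name": "servo_tool", "arguments": {
  "rows": [
    [[0,0,0.05,0,0,0],[0,0,0.05,0,0,0],[0,0,0,0,0,0]]
  ]
}}

```text
clock: 33.0
position: [0.6018, -0.0139, 0.0849]
tool_rot: [-3.141, -0.006, 1.556]
force: [-1.4, -3.2, 23.9]
grip_width: 0.0087
```

```bash
python3 - <<'E'
from h import *
from workcell import bot
s=bot.observe();print(s["position"],s["force"])
f=bot.grab_frame("side");cv2.imwrite("pics/s8.png",cv2.resize(f["image"][180:280,230:350,::-1],None,fx=6,fy=6,interpolation=cv2.INTER_CUBIC))
E
```

```text
[ 0.60184241 -0.01390417  0.08492721] [-1.37237265 -3.22563988 23.91994181]
```

View pics/s8.png

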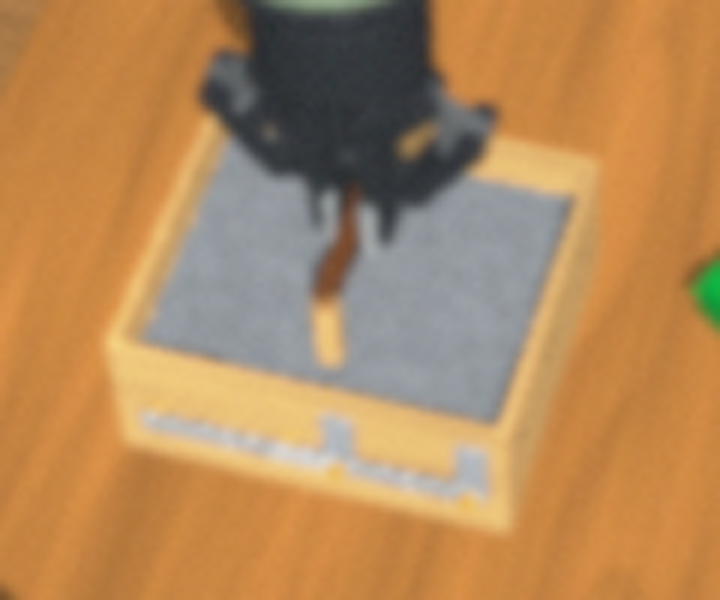

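The tray is seated: the force climbs sharply with no further travel, and no gap shows. Ease off, release, go up.

{"name": "servo_tool", "arguments": {
  "rows": [
    [[0,0,-0.05,0,0,0],[0,0,0,0,0,0]]
  ]
}}

```text
clock: 33.3
position: [0.6018, -0.0139, 0.085]
tool_rot: [-3.141, -0.006, 1.556]
force: [0.7, -4.5, 16.4]
grip_width: 0.0091
```

{"name": "servo_tool", "arguments": {
  "rows": [
    [[0,0,0,0,0,0],[0,0,0,0,0,0],[0,0,0,0,0,0],[0,0,0,0,0,0],[0,0,0,0,0,0]]
  ],
  "grip": 1
}}

```text
clock: 33.92
position: [0.6014, -0.0134, 0.0842]
tool_rot: [-3.139, -0.007, 1.556]
force: [-0.3, -0.5, 0.1]
grip_width: 0.0853
```

{"name": "servo_tool", "arguments": {
  "rows": [
    [[0,0,-1.5,0,0,0],[0,0,-3,0,0,0],[0,0,-3,0,0,0],[0,0,-3,0,0,0],[0,0,-3,0,0,0]]
  ]
}}

```text
clock: 34.55
position: [0.6018, -0.0142, 0.2214]
tool_rot: [-3.14, -0.007, 1.556]
force: [0.1, -0.4, 0.1]
grip_width: 0.0853
```

{"name": "servo_tool", "arguments": {
  "rows": [
    [[-3,-2,-1,0,0,0],[-4,-2,-1,0,0,0],[-4,-2,-1,0,0,0],[-4,-2,-1,0,0,0],[-4,-2,0,0,0,0]]
  ]
}}

```text
clock: 35.17
position: [0.4986, -0.2042, 0.2601]
tool_rot: [-3.141, -0.006, 1.556]
force: [0.7, -0.1, 0.1]
grip_width: 0.0853
```

```bash
python3 - <<'E'
from h import *
from workcell import bot
s=bot.observe();print(s["clock"],s["position"],s["force"])
ims=[]
for n in ("side","top"):
  f=bot.grab_frame(n);pickle.dump(f,open(n+"9.pkl","wb"))
  a=pickle.load(open(n+"0.pkl","rb"))["image"]
  x,y=((240,180) if n=="side" else (245,140))
  c=lambda i:cv2.resize(i[y:y+100,x:x+130,::-1],None,fx=3,fy=3)
  ims.append(np.vstack([c(a),c(f["image"])]))
  cv2.imwrite(f"pics/{n}9.png",f["image"][:,:,::-1])
cv2.imwrite("pics/cmp.png",np.hstack(ims))
E
```

```text
35.175 [ 0.49863315 -0.20421959  0.26009659] [ 0.73840234 -0.14277245  0.13928735]
```

View pics/cmp.png

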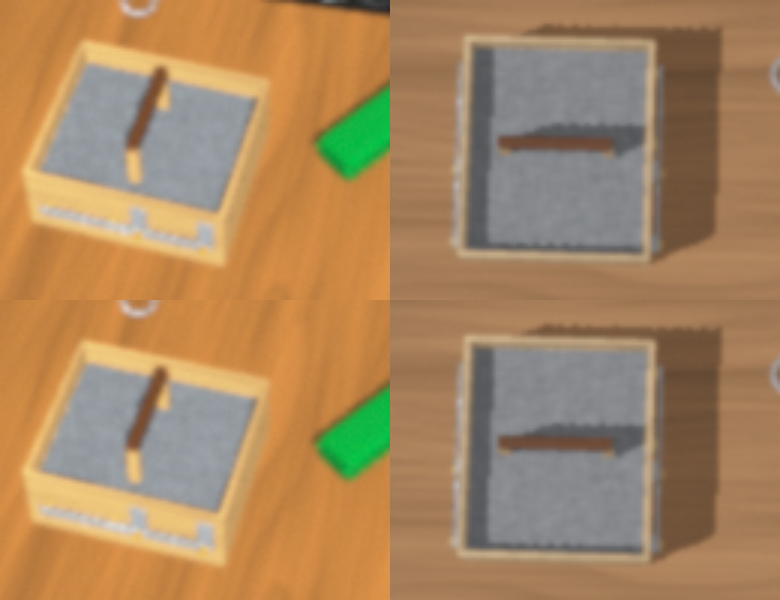

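View pics/top9.png

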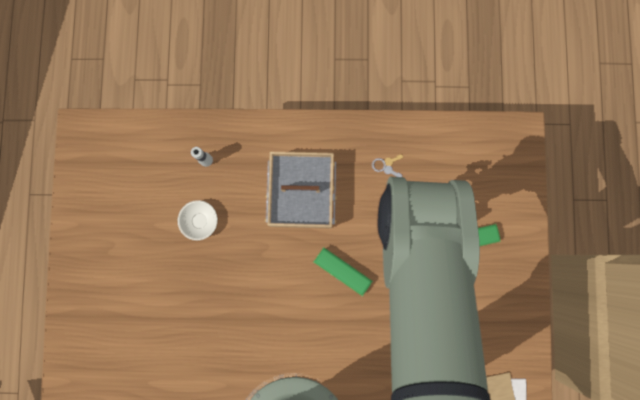

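The tray looks the same as in the first pictures (top rows before, bottom rows now). The dish at (198,220), torch at (202,155) and keys at (387,166) haven't moved, and the gripper touches nothing. Handing in.

```bash
python3 -c "
from workcell import bot
print(bot.job_done())"
```

```text
the job is handed in; nothing more can be done
None
```

The black sunglasses case is lying flat and lengthwise on the compartment floor, and the tray is back home on the box. I handed the job in at about 35 s of the 70 s allowed.

- **Tray up:** I lifted it by its handle to the upper stop, 63 mm back and 82 mm up. It stayed there after I let go.
- **Case:** I gripped it near its front end with a 27° lean, fed it in under the tray and set it down. Pictures before I lowered the tray showed it flat on the blue floor, inside all four walls.
- **Tray down:** I lowered it along its arc in slow steps, then pressed lightly until it stopped moving; the force rose to 24 N over the last 0.3 mm. After letting go, the box and tray looked the same as in the first pictures.
- **Bystanders:** The dish, torch, keys and the green part near the box had not moved in the last top view. The arm partly hid the second green part there, but the gripper never went near it. The gripper was open and touching nothing.

**What went wrong:** My first leaning approach to the case hit the wrist joint's limit, so I backed off and took the same grasp turned half a turn. Setting the case down pressed it onto the floor with about 17 N before I eased off. The largest force I read at any point was 24 N. No checks disagreed.

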